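# Refill the shared desk's stationery tray

## Robot

A 6-joint arm with a two-finger parallel gripper is mounted at the origin on a cart in front of the work surface, level with it; the furniture and walls round the work are solid. World frame = base frame: x ahead of the robot, y to its left, z up, the work surface at z = 0. Lengths are in m, angles in rad, forces in N, time in s.
With the tool pointing down it reaches from about 0.375 to 0.975 m from the base axis. Payload 3.8 kg.
Tool frame: the origin (TCP) lies midway between the tips of the shut fingers; the grasp point (between the pads) lies 19 mm behind it (arm.hold_point_z is the distance from the TCP to the grasp point, in m); z points along the fingers, y is the direction in which the jaws open and shut (so a half turn about z gives the same grasp; the last joint's range is limited). The gripper opens to 88 mm and grips with 3 to 60 N. Pads are 18 mm wide; open, the fingers measure 123 mm over their backs; the gripper's body (75 mm by 187 mm) begins 45 mm behind the grasp point.
Start: joints at [-1.217, 0.264, 1.604, -0, 1.274, -0.037], TCP at [0.257, -0.624, 0.239] pointing down, gripper open.
Joint ranges: [-2.63, 2.63], [-0.94, 2.18], [0.31, 2.57], [-1.31, 4.45], [0, 2.66], [-2.55, 2.55]. Speed limits (rad/s): [2.57, 2.57, 3.14, 3.14, 3.14, 3.14].

## Interface

Orientations are given as a unit quaternion [x, y, z, w].
In Python, from workcell import arm, viewer gives the robot as it stands.
- The arm moves only by the tool carry_out, never from a script. Its argument "plan" is a list of rows, each a list of 2 entries, a list of its own where there are three numbers: the shift along the tool's x, y, z each as a share of 0.025 m, from -1 to 1, then the turn about the tool's z as a share of 8 degrees, from -1 to 1. In form: [[[x, y, z], roll], ...]. A call has 1 to 10 rows; each row shifts and turns the commanded pose from where the row before left it, along the tool's axes as they then stand; what a row does not reach is not made up. A row lasts 1/8 s, in which the tool goes at most 62.5 mm and 10.7 degrees, less where a joint would pass 70% of its speed; a pose out of reach is approached as far as the arm can. A call with a number of a shift or a turn outside -1 to 1 is refused whole. A call with a gripper value outside its range is refused whole. "grip" is the opening, from -1 (shut) to 1 (fully open), set as the call begins (left out, the last holds). The fingers move at their own pace and stop on an object; "squeeze" is the grip in N (left out, the last holds). Time passes only in rows, so rows that do not move let the fingers close. It gives the time, the measured TCP pose, the force and the opening at its end, in the units of the state.
- arm.sense(): the state, without advancing time (a new reading comes with each control period).
- viewer.grab_frame(name): name is "side" or "top"; returns a dict with "image" (400x640x3 uint8, blue, green, red), "depth" (400x640 float32, m along the optical axis (not along the pixel's ray), 0 where there is no reading), "fx", "fy", "cx", "cy" (pixels), "rvec" (rotation vector, rad) and "tvec" (3), from world to camera coordinates, as OpenCV has them. Camera axes: x right, y down, z forward; pixel columns grow to the right and rows downward; lengths in m; the calibration is good to about 2 mm. A picture is of the moment at which its call begins.
- arm.hand_in(): hands the job in, once; it reports no verdict.
The state is a dict: "clock": time; "joint_pos": joint angles; "qvel": joint speeds; "tau": joint torques, N m; "position": TCP position; "tcp_rot": TCP orientation; "ft_force": force on the tool from outside, world axes, zero at the start; "moment": the same for the moment, N m; "gripper_width": opening from 0.0 (shut) to 1.0 (fully open).
Only numpy, scipy, OpenCV 4.12 (cv2) and the standard library are available. Lean on these libraries where they do the work, as an engineer would, in place of code of your own. Each camera call takes 0.05 s, during which the arm holds its last target.

## Task

Put this shared desk's wooden stationery tray back in order: the stapler, fat marker pen, eraser and pencil sharpener that lie loose on the desk each go into the tray insert whose recess is shaped for it, the stapler standing on its base, the others lying flat, all lengthwise in the recess and down on its floor. The slim ballpoint pen and the memory stick belong to a colleague: leave them where they lie (what is already in the steel pen tray at the back is not meant).

Things in the scene. Friction and masses are not known exactly. Their poses are not given: they have to be found in the camera images.
- stapler_center (a point): Small grey-brown desk stapler standing on its base, 130 long x 34 wide x 48 high; x along its length, z up; point at its centre, 24 above its underside. Base 34 wide and 8 thick; its closed top arm (fixed shut) is 22 wide, 32 to 48 above the underside, and is a good place to grip from above.
- marker_center (a point): Fat marker pen lying loose among the things in front (not the one in the steel pen tray), on its side, white barrel and green cap, 135 long, 17 thick over cap and clip; y along its length, z may point any way as it is round; point at its centre, 8 above what it lies on.
- eraser_center (a point): White vinyl eraser in a blue paper sleeve, loose among the things in front (not the one in the steel pen tray), 52 long x 21 wide x 12 high; y along its length, z up; point at its centre, 6 above its underside.
- sharpener_center (a point): Small metal wedge pencil sharpener, 26 long x 16 wide x 12 high (its blade screw stands 3 higher); y along its length, z up; point at its centre, 6 above its underside.
- ballpoint_center (a point): Slim blue ballpoint pen, 145 long, 12 wide over its clip, 9 high; y along its length; point at its centre. Not part of the tray's set.
- memory_stick_center (a point): Black memory stick, 48 long x 18 wide x 8 high; y along its length; point at its centre. Not part of the tray's set.
- stapler_insert: Grey moulded insert, 164 x 76, 16 high, one of four equal-sized ones that sit side by side, long sides together, in a light wooden carrier tray (rim 20 above the desk, insert undersides 3 above it; which insert is where changes). Its dark-lined recess, in the middle, is 146 long x 50 wide x 12 deep: for the stapler. Recess floor 4 above the origin. Origin: centre of its underside, z up; x along its long side, y across it. Fixed in the wooden carrier tray.
- marker_insert: Grey moulded insert, outside as the others; its dark-lined recess, in the middle, is 151 long x 33 wide x 12 deep, with a finger cut-out as deep, 44 long and 70 wide across its middle, for the marker pen. Recess floor 4 above the origin. Origin: centre of its underside, z up; x along its long side, y across it. Fixed in the wooden carrier tray.
- eraser_insert: Grey moulded insert, outside as the others; its dark-lined recess, in the middle, is 68 long x 37 wide x 7 deep: for the eraser. Recess floor 9 above the origin. Origin: centre of its underside, z up; x along its long side, y across it. Fixed in the wooden carrier tray.
- sharpener_insert: Grey moulded insert, outside as the others; its dark-lined recess, in the middle, is 42 long x 30 wide x 7 deep: for the sharpener. Recess floor 9 above the origin. Origin: centre of its underside, z up; x along its long side, y across it. Fixed in the wooden carrier tray.
Not all that is in view belongs to the job. Of the things that look like the part that bears marker_center, the middle-sized one is meant.

How it is judged:
At the end, for the whole second after the job is handed in: Each of the four rests in its own insert's recess: centre within 11.5 mm of the insert's middle along and across, height within 3 mm of lying on the recess floor, long axis along the insert (stapler, marker within 0.25 rad, eraser 0.5, sharpener 0.8), at rest; pen and memory stick left alone (x of stapler_center in the frame of stapler_insert between -0.0115 and 0.0115 m and y of stapler_center in the frame of stapler_insert between -0.0115 and 0.0115 m and z of stapler_center in the frame of stapler_insert between 0.025 and 0.031 m and angle between the x axis of stapler_center and the x axis of stapler_insert, either way round below 0.25 rad and linear speed of each of stapler, marker, eraser, sharpener below 0.02 m/s and x of marker_center in the frame of marker_insert between -0.0115 and 0.0115 m and y of marker_center in the frame of marker_insert between -0.0115 and 0.0115 m and z of marker_center in the frame of marker_insert between 0.009 and 0.015 m and angle between the y axis of marker_center and the x axis of marker_insert, either way round below 0.25 rad and x of eraser_center in the frame of eraser_insert between -0.0115 and 0.0115 m and y of eraser_center in the frame of eraser_insert between -0.0115 and 0.0115 m and z of eraser_center in the frame of eraser_insert between 0.012 and 0.018 m and angle between the y axis of eraser_center and the x axis of eraser_insert, either way round below 0.5 rad and x of sharpener_center in the frame of sharpener_insert between -0.0115 and 0.0115 m and y of sharpener_center in the frame of sharpener_insert between -0.0115 and 0.0115 m and z of sharpener_center in the frame of sharpener_insert between 0.012 and 0.018 m and angle between the y axis of sharpener_center and the x axis of sharpener_insert, either way round below 0.8 rad); the robot touches nothing.
It fails at once if the ballpoint pen is moved by more than 25 mm (distance of ballpoint_center from where it was at the start of the episode above 0.025 m).
It fails at once if the memory stick is moved by more than 25 mm (distance of memory_stick_center from where it was at the start of the episode above 0.025 m).
It also fails if it takes over 128 s, if anything falls off the work surface, if the arm or the gripper's body presses on something with over 40 N, if the wrist force passes 120 N, or if a joint passes its speed limit or range.

## Working session

There is one attempt and no reset: what is moved stays moved. The work goes in short steps, Python scripts to look and compute and a tool call to move; the robot and the scene stay as the last step left them, time stands still between calls to the robot, and variables do not carry over. Pictures are saved under pics/ and viewed, and the job is handed in when it is done.

Besides the shell and the picture viewer there is one more tool, called after "Request:" as name(argument=value, ...), one argument or row to a line, values as JSON. carry_out: Moves the arm, as the interface text tells. Its arguments: {"type":"object","properties":{"plan":{"type":"array"},"grip":{"type":"number"},"squeeze":{"type":"number"}},"required":["plan"]}

```bash
ls; mkdir -p pics; cat > h.py <<'E'
import numpy as np, cv2, pickle, os
from workcell import arm, viewer
def grab(n,save=None):
    f=viewer.grab_frame(n)
    if save: cv2.imwrite('pics/'+save,f['image']); pickle.dump(f,open('pics/'+save+'.pkl','wb'))
    return f
def load(save): return pickle.load(open('pics/'+save+'.pkl','rb'))
def ray(f,u,v):
    R,_=cv2.Rodrigues(np.array(f['rvec'],float)); t=np.array(f['tvec'],float).reshape(3)
    d=R.T@np.array([(u-f['cx'])/f['fx'],(v-f['cy'])/f['fy'],1.]); return -R.T@t,d
def onplane(f,u,v,z):
    c,d=ray(f,u,v); return c+d*(z-c[2])/d[2]
def cloud(f):
    R,_=cv2.Rodrigues(np.array(f['rvec'],float)); t=np.array(f['tvec'],float).reshape(3)
    v,u=np.mgrid[:400,:640]; D=f['depth']
    P=np.stack([(u-f['cx'])/f['fx']*D,(v-f['cy'])/f['fy']*D,D],-1)
    W=(P-t)@R; W[D==0]=np.nan; return W
def proj(f,p):
    q,_=cv2.projectPoints(np.array(p,float).reshape(-1,3),np.array(f['rvec'],float),np.array(f['tvec'],float),np.array([[f['fx'],0,f['cx']],[0,f['fy'],f['cy']],[0,0,1.]]),None); return q.reshape(-1,2)
E
python3 - <<'E'
from h import *
print(arm.sense())
for n in('top','side'):
    f=grab(n,n+'0.png'); print(n,f['fx'],f['cx'],f['cy'],f['rvec'],f['tvec'],ray(f,320,200))
E
```

```text
pics
{'clock': 0.0, 'joint_pos': array([-1.21693548e+00,  2.64741515e-01,  1.60530295e+00, -7.93757563e-06,
        1.27371042e+00, -3.69053720e-02]), 'qvel': array([ 4.22517717e-04,  2.27267326e-04,  5.56124883e-05,  5.84497101e-04,
        1.34871647e-04, -2.07370358e-04]), 'tau': array([ 2.81113382e-03, -5.02102983e+01, -3.56875992e+01,  7.30980118e-02,
        2.93510291e-02, -1.55690946e-04]), 'position': array([ 0.25686163, -0.62347998,  0.23743422]), 'tcp_rot': array([ 9.80972564e-01,  1.94143398e-01, -1.74362686e-04, -1.06696956e-03]), 'ft_force': array([0.05625265, 0.40137392, 0.67625653]), 'moment': array([ 0.05351022, -0.02772966, -0.04338259]), 'gripper_width': 1.0028871323912076}
top 415.7325271309363 320.07492064179456 202.9459231169469 [ 2.129786   -2.16700827  0.14419829] [-0.02354074  0.51339002  1.16827974] (array([ 0.34780407, -0.03527428,  1.22751337]), array([ 0.14419533,  0.00241833, -0.98957168]))
side 395.09780660041383 330.005457689826 201.63378351585638 [ 2.0306954  -0.08698591  0.07459478] [-0.49827163  0.03635759  1.15034611] (array([ 0.39208127, -1.05590581,  0.55156856]), array([ 0.06615004,  0.89520023, -0.4414738 ]))
```

View pics/top0.png

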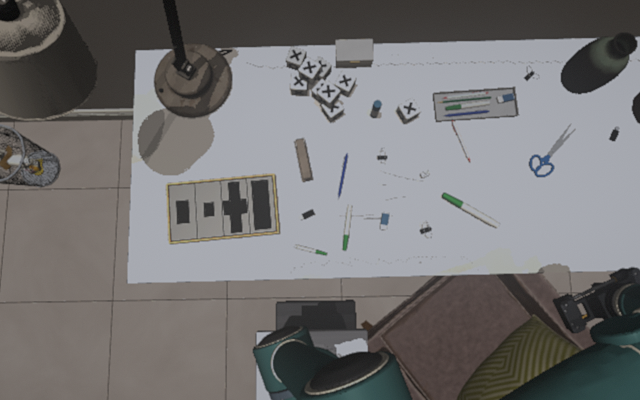

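View pics/side0.png

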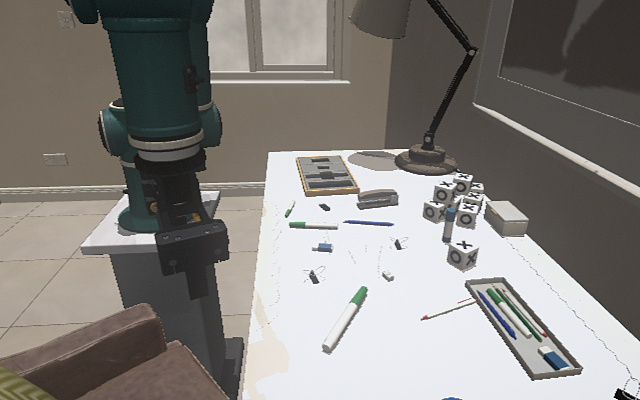

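```bash
python3 - <<'E'
from h import *
f=load('top0.png'); im=f['image']
cv2.imwrite('pics/z1.png',cv2.resize(im[130:265,285:445],None,fx=5,fy=4.4,interpolation=cv2.INTER_CUBIC)[:600])
cv2.imwrite('pics/z2.png',cv2.resize(im[165:255,155:295],None,fx=5.5,fy=5.5,interpolation=cv2.INTER_CUBIC))
g=load('side0.png'); cv2.imwrite('pics/z3.png',cv2.resize(g['image'][140:290,270:430],None,fx=4,fy=4,interpolation=cv2.INTER_CUBIC))
for p in [(347,207),(347,249),(444,194),(494,227),(296,246),(326,254),(424,175),(390,217),(307,213)]:
  print(p,onplane(f,*p,0.008).round(4))
print((cloud(f)[200:230:6,165:285:6,2]*1000).round(0))
E
```

```text
(347, 207) [ 0.5032 -0.1118  0.008 ]
(347, 249) [ 0.3798 -0.1086  0.008 ]
(444, 194) [ 0.537  -0.4003  0.008 ]
(494, 227) [ 0.4365 -0.541   0.008 ]
(296, 246) [0.391  0.0401 0.008 ]
(326, 254) [ 0.3663 -0.0471  0.008 ]
(424, 175) [ 0.5954 -0.344   0.008 ]
(390, 217) [ 0.4713 -0.2376  0.008 ]
(307, 213) [0.4874 0.0067 0.008 ]
[[ 1. 15. 17.  9. 17. 19. 14. 20. 20. 17. 12.  8.  6.  9. 16.  7.  7.  2.
  21.  1.]
 [-4. 18. 11. 12. 16. 13. 19. 12. 11. 17.  6.  5.  8.  7. 20. 10.  5.  7.
  13. -2.]
 [-1. 22. 14. 13. 12. 19. 17. 11. 12. 25.  7.  8.  8. 10. 15.  7.  4.  3.
  15. -2.]
 [-2. 16. 13. 11. 13. 15. 16. 20. 16. 17. 20.  8.  8. 21. 14. 12.  6.  6.
  18. -5.]
 [-4. 19. 18. 20. 14. 19. 19. 17. 17. 16. 18. 11.  6. 20. 14.  7. 10.  4.
  18.  6.]]
```

View pics/z1.png

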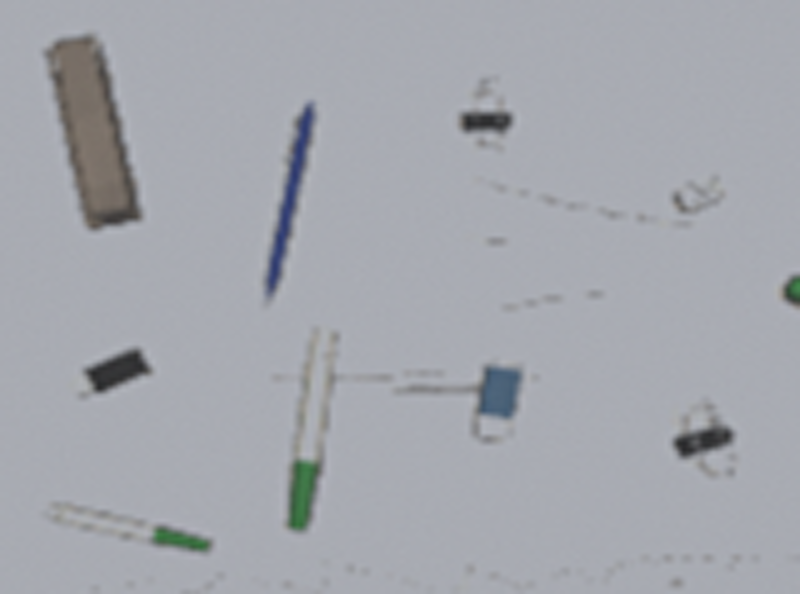

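View pics/z2.png

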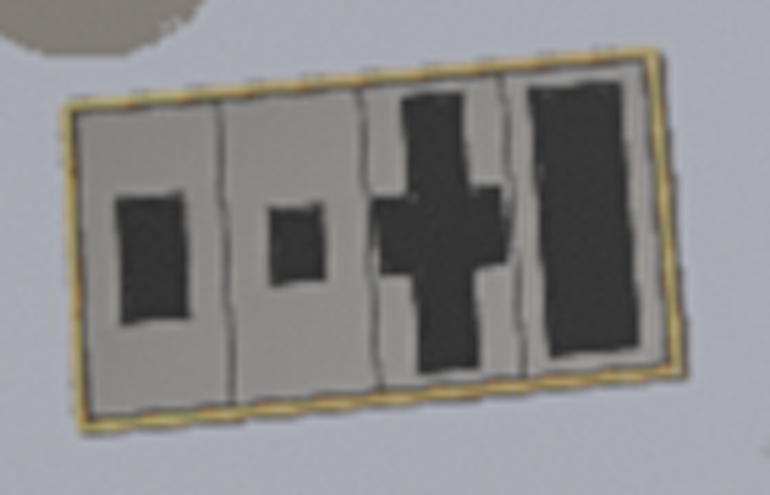

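View pics/z3.png

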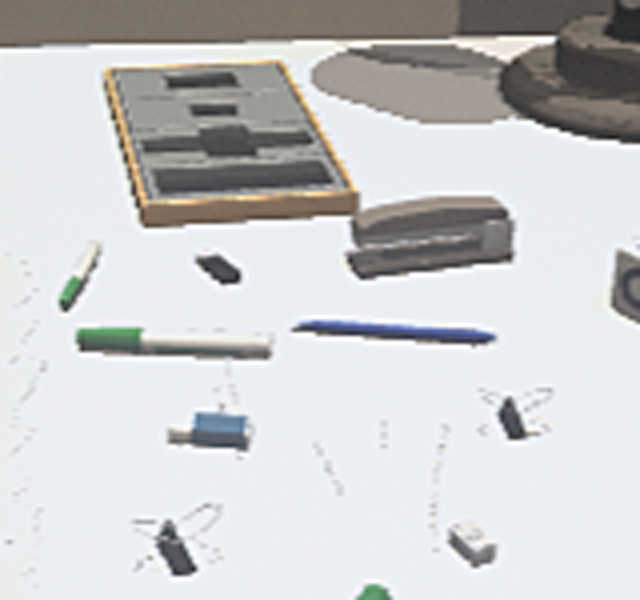

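```bash
cat > m.py <<'E'
from h import *
def blobs(f,mask,roi,amin=15):
    m=np.zeros(mask.shape,np.uint8); x0,y0,x1,y1=roi; m[y0:y1,x0:x1]=mask[y0:y1,x0:x1]
    cs,_=cv2.findContours(m,cv2.RETR_EXTERNAL,cv2.CHAIN_APPROX_NONE)
    return sorted([c for c in cs if cv2.contourArea(c)>amin],key=cv2.contourArea,reverse=True)
def rect(f,c,z):
    P=np.array([onplane(f,u,v,z)[:2] for u,v in c.reshape(-1,2)])
    r=cv2.minAreaRect((P*1000).astype(np.float32)); b=cv2.boxPoints(r)
    e=[b[1]-b[0],b[2]-b[1]]; l=[np.hypot(*x) for x in e]; i=int(np.argmax(l))
    a=np.degrees(np.arctan2(e[i][1],e[i][0]))%180
    return np.round(r[0],1),np.round([l[i],l[1-i]],1),round(a,1)
def cen(c):
    m=cv2.moments(c); return m['m10']/m['m00'],m['m01']/m['m00']
def tri(f,a,g,b):
    c1,d1=ray(f,*a); c2,d2=ray(g,*b)
    A=np.stack([d1,-d2],1); s=np.linalg.lstsq(A,c2-c1,rcond=None)[0]
    p=c1+s[0]*d1;q=c2+s[1]*d2; return ((p+q)/2*1000).round(1),round(np.linalg.norm(p-q)*1000,1)
E
python3 - <<'E'
from m import *
f=load('top0.png'); g=load('side0.png')
def hsv(f): return cv2.cvtColor(f['image'],cv2.COLOR_BGR2HSV)
H=hsv(f); G=hsv(g); V=H[...,2]; 
T=blobs(f,(V<85).astype(np.uint8),(172,180,275,240),40)
S=blobs(g,(G[...,2]<80).astype(np.uint8),(300,150,355,190),25)
for c in T: print('rec',cen(c),rect(f,c,.019))
for c in S: print('srec',cen(c),cv2.contourArea(c),rect(g,c,.019))
br=lambda H:((H[...,2]<150)&(H[...,1]>20)).astype(np.uint8)
for c in blobs(f,br(H),(288,130,318,188)): print('stap',cen(c),rect(f,c,.048),rect(f,c,.04))
gr=lambda H:((H[...,0]>45)&(H[...,0]<80)&(H[...,1]>90)).astype(np.uint8)
for c in blobs(f,gr(H),(335,225,360,255)): print('greenT',cen(c),rect(f,c,.008));a=c
for c in blobs(g,gr(G),(285,215,310,235)): print('greenS',cen(c),rect(g,c,.008)); print(tri(f,cen(a),g,cen(c)))
bl=lambda H:((H[...,0]>95)&(H[...,0]<125)&(H[...,1]>70)).astype(np.uint8)
for c in blobs(f,bl(H),(375,205,395,230)): print('blT',cen(c),rect(f,c,.012));a=c
for c in blobs(g,bl(G),(305,238,340,256)): print('blS',cen(c)); print(tri(f,cen(a),g,cen(c)))
for c in blobs(f,bl(H),(330,145,355,202)): print('pen',cen(c),rect(f,c,.006))
for c in blobs(f,(V<90).astype(np.uint8),(295,200,320,225)): print('stick',rect(f,c,.008))
def st(im,k): 
    c=cv2.cvtColor(im,cv2.COLOR_BGR2GRAY).astype(float); lo,hi=np.percentile(c,2),np.percentile(c,99.5)
    return cv2.resize(np.clip((c-lo)/(hi-lo)*255,0,255).astype(np.uint8),None,fx=k,fy=k,interpolation=cv2.INTER_NEAREST)
A=st(f['image'][160:190,405:445],10); B=st(f['image'][200:235,370:400],10); C=st(f['image'][200:255,335:360],10)
D=np.zeros((600,800),np.uint8); D[:300,:400]=A; D[:350,400:700]=B; D[300:,:0]=0
cv2.imwrite('pics/z4.png',D); cv2.imwrite('pics/z5.png',np.hstack([C, st(g['image'][265:285,375:400],20)[:400].repeat(1,0) if 0 else np.pad(st(g['image'][265:285,375:400],20),((0,150),(0,0)))]))
E
```

```text
rec (260.6930894308943, 204.2931345980126) (array([514.8, 142. ]), array([144. ,  48.2], dtype=float32), np.float32(4.3))
rec (234.56858295511847, 206.738779626828) (array([508.6, 218.5]), array([147.8,  72.9], dtype=float32), np.float32(21.7))
rec (182.31589958158995, 211.43514644351464) (array([496.9, 371.6]), array([65.7, 35.7], dtype=float32), np.float32(4.2))
rec (208.4588938714499, 209.0881913303438) (array([503., 295.]), array([40.7, 26.5], dtype=float32), np.float32(1.2))
srec (326.2769953051643, 176.42723004694835) 35.5 (array([508. , 212.2]), array([45.4, 44.3], dtype=float32), np.float32(98.8))
srec (333.72857142857146, 185.30476190476188) 35.0 (array([516. , 130.5]), array([140.5,  18.2], dtype=float32), np.float32(6.4))
stap (302.95348837209303, 159.63808139534885) (array([639.3,  15.2]), array([125.6,  29.6], dtype=float32), np.float32(10.3)) (array([641.3,  15.6]), array([126.5,  29.8], dtype=float32), np.float32(10.3))
greenT (344.94444444444446, 241.42592592592592) (array([ 400.1, -103.4]), array([40.9,  9.3], dtype=float32), np.float32(173.4))
blT (384.4130434782609, 218.65217391304347) (array([ 466.5, -220.4]), array([29.6, 17.2], dtype=float32), np.float32(167.6))
blS (324.5, 245.5)
(array([ 465.9, -220.3,   11.9]), np.float64(0.7))
pen (342.55128205128204, 174.30769230769232) (array([ 600.7, -100.7]), array([123.9,   5.9], dtype=float32), np.float32(167.5))
stick (array([485. ,   4.1]), array([31.7, 14.6], dtype=float32), np.float32(115.7))
```

View pics/z4.png

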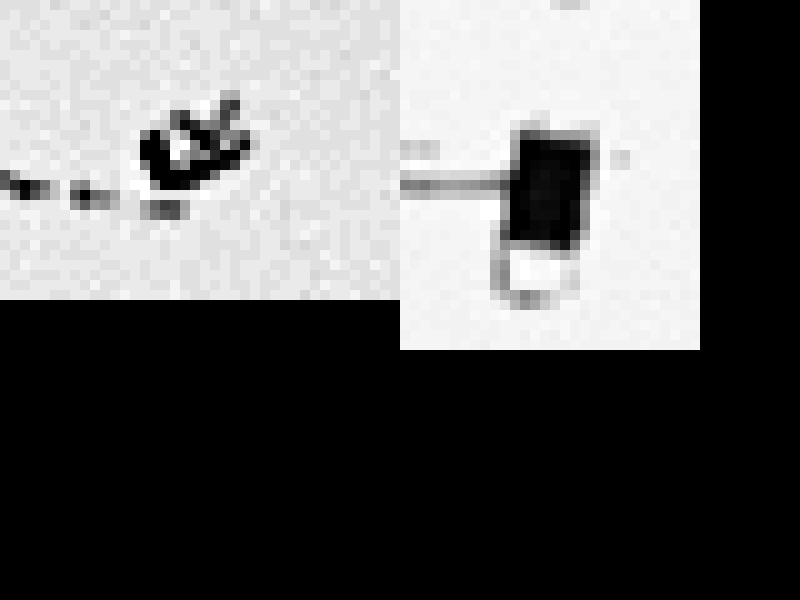

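View pics/z5.png

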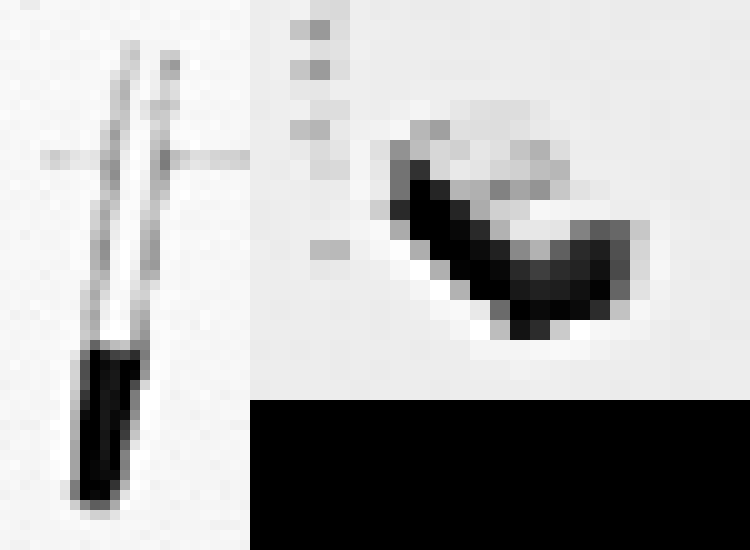

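```bash
python3 - <<'E'
from m import *
f=load('top0.png'); g=load('side0.png')
def pr(n,*a): print(n,*[np.round(np.array(x)*1000,1)if not isinstance(x,float) else round(x,1) for x in a])
A,B,C=[onplane(g,u-.5,v-.5,0.0) for u,v in[(382.2,275.7),(388.7,282),(394.7,280)]]
pr('sharp side',A,B,C,B-A,C-B,'' or (A+C)/2)
for z in(0,.012):
  pr('sharp top', *[onplane(f,405+u/10-.5,160+v/10-.5,z) for u,v in[(143,150),(165,190),(248,145),(190,110)]])
# depth for sharpener
for F,r in((f,(165,182,416,432)),(g,(262,286,376,400))):
  W=cloud(F)[r[0]:r[1],r[2]:r[3]]; print('d',np.nanmedian(W[...,2][:4])*1000, (W[...,2]*1000).round(0)[::3,::2])
pr('eraser',onplane(f,384,221.3,.012),onplane(f,385,212.5,.012)-onplane(f,383.1,230,.012))
a,b=onplane(f,344,250.5,.012),onplane(f,349.5,203.5,.012); pr('marker',(a+b)/2,b-a,float(np.degrees(np.arctan2(*(b-a)[[1,0]]))))
pr('marker side',*[onplane(g,u,v,.010) for u,v in[(270+77/4,140+338/4),(270+270/4,140+350/4)]])
cv2.imwrite('pics/z6.png',cv2.resize(g['image'][180:215,350:405],None,fx=14,fy=14,interpolation=cv2.INTER_NEAREST))
cv2.imwrite('pics/z7.png',cv2.resize(f['image'][130:195,285:325],None,fx=9,fy=9,interpolation=cv2.INTER_NEAREST))
E
```

```text
sharp side [ 587.6 -335.8    0. ] [ 597.3 -359.6    0. ] [ 612.4 -353.6    0. ] [  9.7 -23.8   0. ] [15.2  6.1  0. ] [ 600.  -344.7    0. ]
sharp top [ 598.9 -330.5    0. ] [ 586.5 -336.5    0. ] [ 599.8 -362.1    0. ] [ 610.9 -345.3    0. ]
sharp top [ 596.4 -327.6   12. ] [ 584.2 -333.6   12. ] [ 597.4 -358.9   12. ] [ 608.3 -342.2   12. ]
d -1.1936735456512289 [[-2. -6.  0. -3. -5.  3.  4. -4.]
 [-1. -1.  1. -0. -2. -4. -0. -2.]
 [ 3. -1.  1. -4.  9. 11.  9.  3.]
 [-2.  3.  1. 15.  9. 15. 10. -2.]
 [-3. -2. -3.  8.  1. -6.  1. -2.]
 [-3. nan  1. -1. -1. -0. -1. -3.]]
d 0.2164403873457106 [[ 1.  1. -0. -1.  1. -1.  0. -0. -0.  3.  1. -1.]
 [ 0.  0.  1.  1. -0. -0.  1. -1.  2.  1.  0.  0.]
 [ 1. -1. -0.  1.  2.  1.  0. -0. -0. -0.  1. -0.]
 [ 0.  0. -2.  2. 11. 14. 14.  0. -1.  1. -1. -1.]
 [-0. -0. -0.  1.  8. 10. 12. 13. 13. -0. -1. -0.]
 [-0. -1.  3. -0. -2.  6. 10. 11.  9.  5.  1. -2.]
 [ 1. -1.  1.  0.  1. -0.  2.  4. -1.  0.  1. -0.]
 [ 1.  0. -0. -1.  1. -0.  0.  1. -0.  1. -0.  0.]]
eraser [ 458.5 -218.8   12. ] [51.4 -7.5  0. ]
marker [ 444.2 -109.3   12. ] [137.5 -19.6   0. ] -8.1
marker side [ 377.8 -104.6   10. ] [ 508.6 -130.1   10. ]
```

View pics/z6.png

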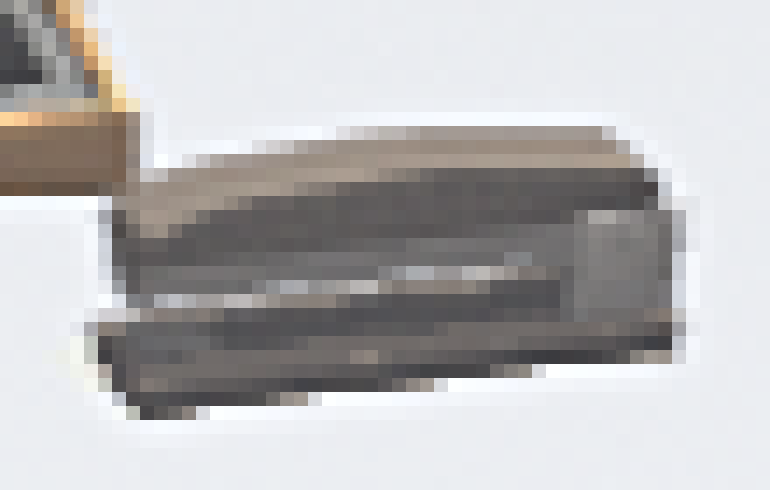

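View pics/z7.png

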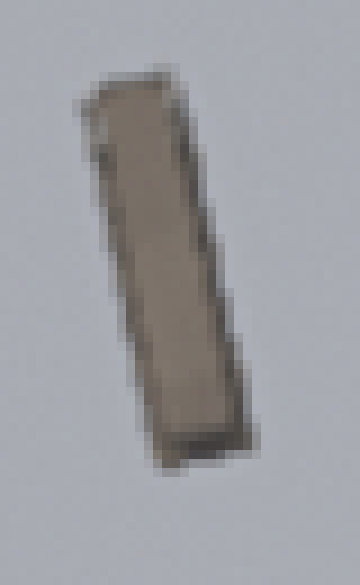

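```bash
python3 - <<'E'
from m import *
f=load('top0.png'); g=load('side0.png')
a,b=onplane(g,360.,209.,0.),onplane(g,398.2,205.3,0.); d=(b-a)/np.linalg.norm(b-a); n=np.array([-d[1],d[0],0])
print('stapler base near edge',a*1000,b*1000,'centre',((a+b)/2+n*.017)*1000)
for F in(f,g):
  W=cloud(F); m=(W[...,2]>.03)&(W[...,2]<.06)&(abs(W[...,0]-.64)<.1)&(abs(W[...,1]-.015)<.05)
  P=(W[m][:,:2]*1000).astype(np.float32); r=cv2.minAreaRect(P); print(len(P),P.mean(0),r,np.percentile(W[m][:,2],[10,50,90,97]))
  for nm,cx,cy in(('marker',.444,-.11),('eraser',.4585,-.219),('sharp',.599,-.345)):
    m=(W[...,2]>.0065)&(W[...,2]<.03)&(abs(W[...,0]-cx)<.085)&(abs(W[...,1]-cy)<.04)
    P=(W[m][:,:2]*1000).astype(np.float32); print(nm,len(P),P.mean(0),np.percentile(W[m][:,2]*1000,[50,90]))
# tray top height
for F in(f,g):
  W=cloud(F)
  for nm,cx,cy in(('ins solid',.56,.335),('stap floor',.514,.142),('mark floor',.508,.218),('er floor',.497,.372),('sh floor',.503,.295)):
    r=.012
    m=(abs(W[...,0]-cx)<r)&(abs(W[...,1]-cy)<r); print(nm,m.sum(),np.nanmedian(W[m][:,2])*1000)
# wrist of the side view rim triangulation
E
```

```text
stapler base near edge [591.27876214  -6.99118105   0.        ] [713.76012671   9.73927057   0.        ] centre [650.21867935  18.21763345   0.        ]
328 [646.6547   14.66737] ((649.4784545898438, 16.118091583251953), (126.91688537597656, 26.50114631652832), 9.443916320800781) [0.03955658 0.04480511 0.04872097 0.05024042]
marker 223 [ 444.0687   -110.200615] [13.07964545 16.35844334]
eraser 121 [ 460.54913 -220.48549] [10.78999373 14.18808545]
sharp 42 [ 599.66864 -346.25824] [11.25784159 14.95062666]
300 [645.10767    10.5560665] ((647.2578125, 15.889986991882324), (124.46424865722656, 28.470386505126953), 9.713297843933105) [0.0337749  0.0435165  0.04837141 0.04960022]
marker 224 [ 443.04688 -112.54586] [12.77454784 15.96883525]
eraser 130 [ 461.0827  -221.76047] [11.9578808  13.49418292]
sharp 68 [ 598.7715  -348.23257] [11.802586   13.63557806]
ins solid 64 17.365423184112792
stap floor 65 5.289304678597903
mark floor 62 6.629699732800502
er floor 66 11.52481803758754
sh floor 64 11.087810546898623
ins solid 13 19.915063685085148
stap floor 9 8.104768452986722
mark floor 12 8.455977633417374
er floor 8 13.990164002504859
sh floor 8 13.162966347491516
```

```bash
cat > t.py <<'E'
import sys
from h import *
from scipy.spatial.transform import Rotation as R
def to(x,y,z,th):
    s=arm.sense(); p=np.array(s['position']); Rm=R.from_quat(s['tcp_rot']).as_matrix()
    cur=np.degrees(np.arctan2(Rm[1,0],Rm[0,0])); d=(th-cur+180)%360-180
    t=np.radians(th); X=np.array([np.cos(t),np.sin(t),0]);Y=np.array([np.sin(t),-np.cos(t),0])
    e=np.array([x,y,z])/1000-p
    print('t',round(s['clock'],2),'pos',(p*1000).round(1),'th',round(cur,1),'tilt',np.round(Rm[:2,2],3),'w',round(s['gripper_width']*88,1),'F',np.round(s['ft_force'],1),'q',np.round(s['joint_pos'],2))
    print('ROLL units',round(-d/8,2),' then shift units xyz',(np.array([e@X,e@Y,-e[2]])/.025).round(2))
if __name__=='__main__': to(*map(float,sys.argv[1:5]))
E
python3 - <<'E'
from h import *
for n in('top0.png','side0.png'):
  W=cloud(load(n)).reshape(-1,3); W=W[(W[:,0]>.3)&(W[:,0]<1)&(W[:,1]>-.45)&(W[:,1]<.7)&(W[:,2]>.03)]
  for z in(.03,.06,.1,.2,.3,.5):
    q=W[(W[:,2]>z)&(W[:,2]<z*1.7)]; 
    if len(q)>5: print(n,z,len(q),np.percentile(q,1,axis=0).round(2),np.percentile(q,99,axis=0).round(2))
E
python3 t.py 598 -345.5 100 -65
```

```text
top0.png 0.03 2142 [ 0.59 -0.32  0.03] [0.99 0.37 0.05]
top0.png 0.06 1942 [ 0.78 -0.21  0.06] [0.97 0.41 0.1 ]
top0.png 0.1 421 [ 0.8  -0.09  0.1 ] [0.93 0.38 0.17]
top0.png 0.2 494 [0.93 0.31 0.2 ] [0.97 0.35 0.32]
top0.png 0.3 1477 [0.61 0.31 0.3 ] [0.96 0.5  0.51]
top0.png 0.5 8882 [0.62 0.38 0.5 ] [0.77 0.52 0.65]
side0.png 0.03 1984 [ 0.59 -0.33  0.03] [0.99 0.34 0.05]
side0.png 0.06 1185 [ 0.78 -0.21  0.06] [0.96 0.4  0.1 ]
side0.png 0.1 344 [ 0.8  -0.09  0.1 ] [0.94 0.37 0.17]
side0.png 0.2 324 [0.93 0.3  0.2 ] [0.98 0.35 0.34]
side0.png 0.3 1435 [0.62 0.29 0.31] [1.   0.47 0.51]
side0.png 0.5 1624 [0.62 0.33 0.5 ] [0.93 0.49 0.57]
t 0.1 pos [ 256.9 -623.5  237.6] th 22.4 tilt [-0.001  0.002] w 88.1 F [0.7 0.6 0.1] q [-1.22  0.26  1.61 -0.    1.27 -0.04]
ROLL units 10.92  then shift units xyz [ -4.31 -17.07   5.5 ]
```

```bash
python3 - <<'E'
from h import *
for n in('top0.png','side0.png'):
  W=cloud(load(n)).reshape(-1,3); W=W[(W[:,0]>.4)&(W[:,0]<.85)&(W[:,1]>.2)&(W[:,1]<.7)&(W[:,2]>.22)]
  for z in np.arange(.25,.7,.05):
    q=W[abs(W[:,2]-z)<.025]
    if len(q)>5: print(n,z.round(2),len(q),np.percentile(q,2,axis=0).round(2),np.percentile(q,98,axis=0).round(2))
E
```

```text
top0.png 0.45 272 [0.65 0.4  0.45] [0.76 0.43 0.47]
top0.png 0.5 1839 [0.61 0.39 0.48] [0.75 0.52 0.52]
top0.png 0.55 2458 [0.62 0.38 0.53] [0.76 0.51 0.57]
top0.png 0.6 4118 [0.64 0.38 0.58] [0.77 0.47 0.62]
top0.png 0.65 1160 [0.66 0.42 0.63] [0.75 0.45 0.65]
side0.png 0.45 232 [0.66 0.4  0.45] [0.81 0.47 0.47]
side0.png 0.5 846 [0.62 0.39 0.48] [0.8  0.48 0.52]
side0.png 0.55 854 [0.63 0.38 0.53] [0.81 0.48 0.57]
```

Request:
carry_out(
  plan=[
    [[0,0,0.3],1],
    [[0,0,0.3],1],
    [[0,0,0.3],1],
    [[0,0,0.3],1],
    [[0,0,0.3],1],
    [[0,0,0.3],1],
    [[0,0,0.3],1],
    [[0,0,0.3],1],
    [[0,0,0.3],1],
    [[0,0,0.3],1],
  ],
  grip=0,
  squeeze=10,
)

```text
clock: 1.35
position: [0.257, -0.6236, 0.1627]
tcp_rot: [0.875, -0.484, -0.0, -0.0]
ft_force: [-0.2, 0.9, 0.1]
gripper_width: 0.502
```

Request:
carry_out(
  plan=[
    [[-0.4,-1,0],0.9],
    [[-0.4,-1,0],0],
    [[-0.4,-1,0],0],
    [[-0.4,-1,0],0],
    [[-0.4,-1,0],0],
    [[-0.4,-1,0],0],
    [[-0.4,-1,0],0],
    [[-0.4,-1,0],0],
    [[-0.4,-1,0],0],
    [[-0.4,-1,0],0],
  ],
)

```text
clock: 2.6
position: [0.4384, -0.4241, 0.1632]
tcp_rot: [0.844, -0.536, -0.0, -0.0]
ft_force: [0.5, 0.2, 0.3]
gripper_width: 0.5
```

```bash
python3 t.py 598 -345.5 60 -65
```

```text
t 2.6 pos [ 438.4 -424.1  163.2] th -64.8 tilt [-0.001  0.001] w 44.0 F [0.5 0.2 0.3] q [-0.81  0.2   1.83 -0.    1.12  1.89]
ROLL units 0.02  then shift units xyz [-0.15 -7.11  4.13]
```

Request:
carry_out(
  plan=[
    [[0,-1,0.4],0],
    [[0,-1,0.5],0],
    [[0,-1,0.5],0],
    [[0,-1,0.6],0],
    [[0,-1,0.7],0],
    [[0,-1,0.7],0],
    [[-0.1,-0.6,0.3],0],
    [[0,0,0.2],0],
    [[0,0,0],0],
    [[0,0,0],0],
  ],
)

```text
clock: 3.85
position: [0.5861, -0.3533, 0.0669]
tcp_rot: [0.844, -0.536, 0.0, 0.0]
ft_force: [0.1, -0.3, 0.3]
gripper_width: 0.506
```

```bash
python3 t.py 598 -345.5 7.5 -65; python3 -c "
from h import *
f=grab('side','s1.png');cv2.imwrite('pics/a1.png',cv2.resize(f['image'][190:310,330:450],None,fx=5,fy=5,interpolation=cv2.INTER_CUBIC))
f=grab('top','t1.png');cv2.imwrite('pics/a2.png',cv2.resize(f['image'][130:220,370:490],None,fx=5,fy=5,interpolation=cv2.INTER_CUBIC))"
```

```text
t 3.85 pos [ 586.1 -353.3   66.9] th -64.9 tilt [ 0.001 -0.001] w 44.5 F [ 0.1 -0.3  0.3] q [-0.58  0.42  1.73 -0.    0.99  2.12]
ROLL units 0.02  then shift units xyz [-0.08 -0.56  2.38]
```

View pics/a1.png

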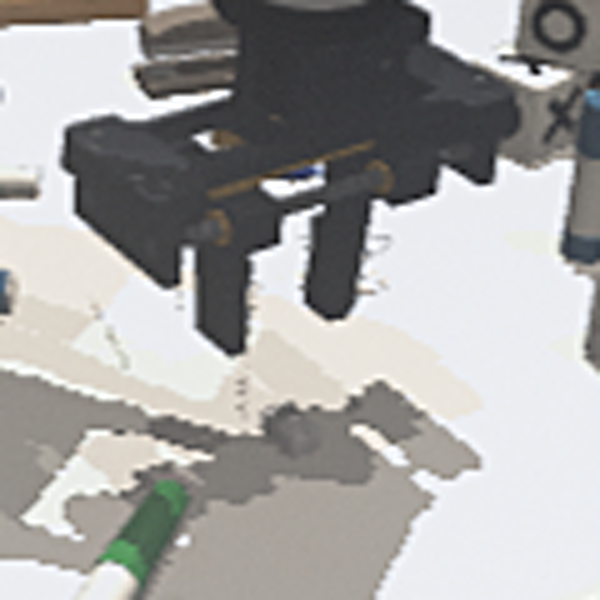

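View pics/a2.png

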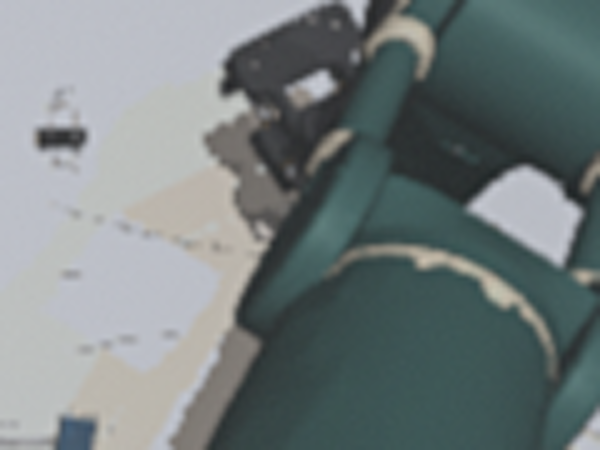

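Request:
carry_out(
  plan=[
    [[-0.1,-0.3,0.4],0],
    [[0,-0.3,0.5],0],
    [[0,0,0.5],0],
    [[0,0,0.4],0],
    [[0,0,0.2],0],
    [[0,0,0],0],
    [[0,0,0],0],
  ],
)

```text
clock: 4.82
position: [0.5992, -0.3443, 0.0167]
tcp_rot: [0.844, -0.536, 0.0, 0.0]
ft_force: [0.2, 0.2, -0.3]
gripper_width: 0.5
```

```bash
python3 t.py 598 -345.5 7.5 -65; python3 -c "
from h import *
f=grab('side','s2.png');cv2.imwrite('pics/a3.png',cv2.resize(f['image'][190:310,330:450],None,fx=5,fy=5,interpolation=cv2.INTER_CUBIC))"
```

```text
t 4.83 pos [ 599.2 -344.3   16.7] th -64.8 tilt [ 0.001 -0.   ] w 44.0 F [ 0.2  0.2 -0.3] q [-0.56  0.49  1.73 -0.    0.92  2.14]
ROLL units 0.02  then shift units xyz [0.02 0.06 0.37]
```

View pics/a3.png

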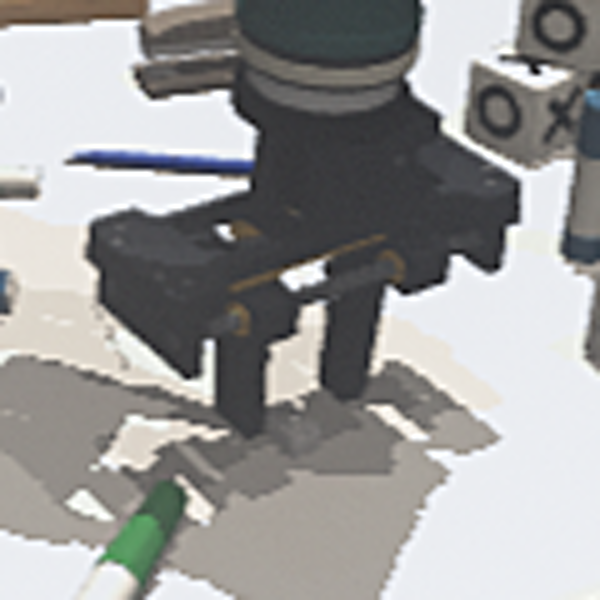

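Request:
carry_out(
  plan=[
    [[0,0,0.2],0],
    [[0,0,0.2],0],
    [[0,0,0],0],
    [[0,0,0],0],
  ],
)

```text
clock: 5.38
position: [0.5989, -0.3438, 0.006]
tcp_rot: [0.844, -0.536, -0.0, -0.0]
ft_force: [-0.1, -0.5, -0.7]
gripper_width: 0.503
```

Request:
carry_out(
  plan=[
    [[0,0,0],0],
    [[0,0,0],0],
    [[0,0,0],0],
    [[0,0,0],0],
    [[0,0,0],0],
    [[0,0,0],0],
  ],
  grip=-1,
)

```text
clock: 6.12
position: [0.599, -0.344, 0.0063]
tcp_rot: [0.844, -0.536, 0.0, -0.0]
ft_force: [-0.1, 0.5, 0.9]
gripper_width: 0.173
```

Request:
carry_out(
  plan=[
    [[0,0,-0.3],0],
    [[0,0,-0.6],0],
    [[0,0,-0.6],-0.7],
    [[0,0,-0.6],-1],
    [[0,0,-0.5],-1],
    [[0,0,-0.5],-1],
    [[0,0,-0.5],-1],
    [[0,0,-0.4],-1],
    [[0,0,0],-1],
    [[0,0,0],-1],
  ],
)

```text
clock: 7.38
position: [0.5995, -0.3443, 0.1081]
tcp_rot: [1.0, -0.026, 0.001, 0.001]
ft_force: [0.5, -0.9, -0.4]
gripper_width: 0.176
```

```bash
python3 t.py 503 295 90 4.5;  python3 -c "
from h import *
f=grab('side','s3.png');cv2.imwrite('pics/a4.png',cv2.resize(f['image'][150:290,330:450],None,fx=4,fy=4,interpolation=cv2.INTER_CUBIC))"
```

```text
t 7.38 pos [ 599.5 -344.3  108.1] th -2.9 tilt [ 0.002 -0.001] w 15.5 F [ 0.5 -0.9 -0.4] q [-0.56  0.39  1.69 -0.    1.06  1.06]
ROLL units -0.93  then shift units xyz [ -1.84 -25.79   0.72]
```

View pics/a4.png

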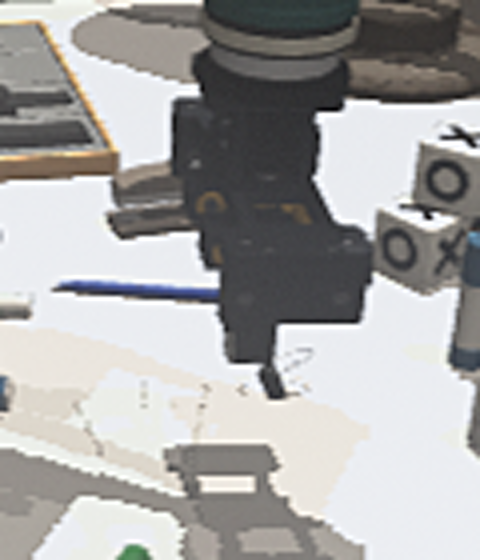

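Request:
carry_out(
  plan=[
    [[-0.1,-0.8,0],-0.9],
    [[-0.1,-1,0],0],
    [[-0.1,-1,0],0],
    [[-0.1,-1,0],0],
    [[-0.1,-1,0],0],
    [[-0.1,-1,0],0],
    [[-0.1,-1,0],0],
    [[-0.1,-1,0],0],
    [[-0.1,-1,0],0],
    [[-0.1,-1,0],0],
  ],
)

```text
clock: 8.68
position: [0.5591, -0.0993, 0.1062]
tcp_rot: [0.999, 0.035, 0.0, -0.0]
ft_force: [0.0, 0.6, -0.4]
gripper_width: 0.171
```

Request:
carry_out(
  plan=[
    [[-0.1,-1,0],0],
    [[-0.1,-1,0],0],
    [[-0.1,-1,0],0],
    [[-0.1,-1,0],0],
    [[-0.1,-1,0],0],
    [[-0.1,-1,0],0],
    [[-0.1,-1,0],0],
    [[-0.1,-1,0],0],
    [[-0.1,-1,0],0],
    [[0,-1,0],0],
  ],
)

```text
clock: 9.93
position: [0.5188, 0.1483, 0.1063]
tcp_rot: [0.999, 0.035, 0.0, -0.0]
ft_force: [-0.8, 0.5, -0.2]
gripper_width: 0.169
```

```bash
python3 t.py 503 295 50 4.5
```

```text
t 9.93 pos [518.8 148.3 106.3] th 4.0 tilt [0. 0.] w 14.8 F [-0.8  0.5 -0.2] q [ 0.23  0.13  2.02 -0.    0.99  1.73]
ROLL units -0.06  then shift units xyz [-0.17 -5.9   2.25]
```

Request:
carry_out(
  plan=[
    [[-0.1,-1,0.2],0],
    [[0,-1,0.2],0],
    [[0,-1,0.3],0],
    [[0,-1,0.3],0],
    [[0,-1,0.3],0],
    [[0,-0.8,0.3],0],
    [[0,0,0.3],0],
    [[0,0,0.2],0],
    [[0,0,0],0],
    [[0,0,0],0],
  ],
)

```text
clock: 11.18
position: [0.5073, 0.2908, 0.0539]
tcp_rot: [0.999, 0.034, 0.0, -0.0]
ft_force: [0.8, -0.2, -0.2]
gripper_width: 0.171
```

```bash
python3 t.py 503 295 21 4.5;  python3 -c "
from h import *
f=grab('side','s4.png');cv2.imwrite('pics/a5.png',cv2.resize(f['image'][110:210,280:380],None,fx=6,fy=6,interpolation=cv2.INTER_CUBIC))
f=grab('top','t4.png');cv2.imwrite('pics/a6.png',f['image'])"
```

```text
t 11.18 pos [507.3 290.8  53.9] th 3.9 tilt [0. 0.] w 15.0 F [ 0.8 -0.2 -0.2] q [ 0.48  0.28  1.96 -0.    0.91  1.98]
ROLL units -0.07  then shift units xyz [-0.16 -0.18  1.32]
```

View pics/a5.png

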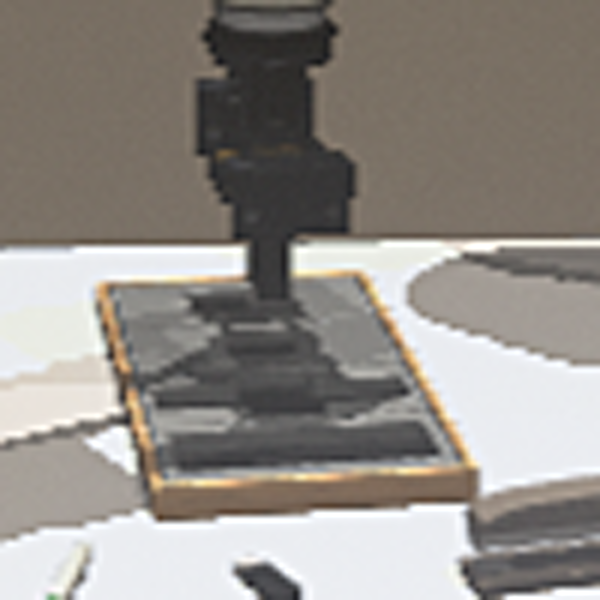

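View pics/a6.png

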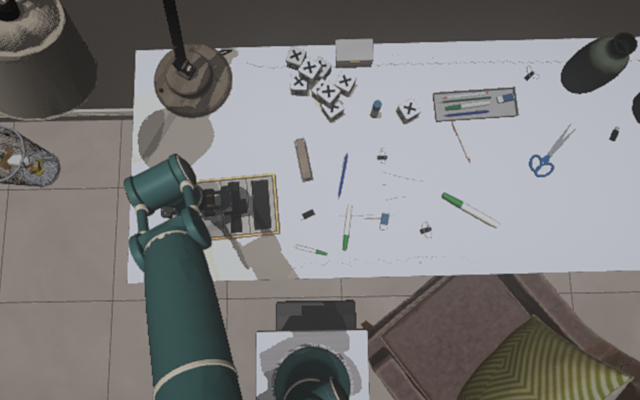

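Request:
carry_out(
  plan=[
    [[-0.2,-0.2,0.3],0],
    [[0,0,0.3],0],
    [[0,0,0.3],0],
    [[0,0,0.2],0],
    [[0,0,0],0],
    [[0,0,0],0],
  ],
)

```text
clock: 12.02
position: [0.5019, 0.2961, 0.0263]
tcp_rot: [0.999, 0.035, 0.0, -0.0]
ft_force: [-0.9, 0.3, 0.2]
gripper_width: 0.172
```

```bash
python3 t.py 503 295 20.5 4.5
```

```text
t 12.03 pos [501.9 296.1  26.3] th 4.0 tilt [0. 0.] w 15.2 F [-0.9  0.3  0.2] q [0.49 0.31 1.98 0.   0.85 1.99]
ROLL units -0.06  then shift units xyz [0.04 0.05 0.23]
```

Request:
carry_out(
  plan=[
    [[0,0,0.1],0],
    [[0,0,0.1],0],
    [[0,0,0],0],
    [[0,0,0],0],
  ],
)

```text
clock: 12.52
position: [0.5016, 0.296, 0.0212]
tcp_rot: [0.999, 0.035, -0.0, 0.0]
ft_force: [0.6, -0.1, -0.2]
gripper_width: 0.169
```

```bash
python3 t.py 503 295 20.5 4.5
```

```text
t 12.53 pos [501.6 296.   21.2] th 4.0 tilt [-0. -0.] w 14.9 F [ 0.6 -0.1 -0.2] q [0.49 0.32 1.98 0.   0.85 1.99]
ROLL units -0.06  then shift units xyz [0.05 0.05 0.03]
```

Request:
carry_out(
  plan=[
    [[0,0,0],0],
    [[0,0,0],0],
    [[0,0,0],0],
    [[0,0,0],0],
  ],
  grip=-0.2,
)

```text
clock: 13.02
position: [0.5017, 0.296, 0.0212]
tcp_rot: [0.999, 0.035, 0.0, -0.0]
ft_force: [0.2, 0.3, -0.4]
gripper_width: 0.404
```

Request:
carry_out(
  plan=[
    [[0,0,-0.3],0],
    [[0,0,-0.8],0],
    [[0,0,-0.9],0],
    [[0,0,-0.9],0],
    [[0,1,-0.5],0],
    [[0,1,-0.1],0],
    [[0,1,0],0],
    [[0,1,0],0],
    [[0,1,0],0],
    [[0,1,0],0],
  ],
)

```text
clock: 14.28
position: [0.5129, 0.1458, 0.1106]
tcp_rot: [0.999, 0.035, 0.001, -0.0]
ft_force: [0.3, 0.3, -0.2]
gripper_width: 0.403
```

```bash
python3 t.py 459.5 -219.5 60 -8.3;  python3 -c "
from h import *
f=grab('side','s5.png');cv2.imwrite('pics/a7.png',cv2.resize(f['image'][140:210,290:370],None,fx=8,fy=8,interpolation=cv2.INTER_CUBIC))"
```

```text
t 14.28 pos [512.9 145.8 110.6] th 4.0 tilt [0.002 0.001] w 35.4 F [ 0.3  0.3 -0.2] q [0.23 0.11 2.03 0.   0.99 1.73]
ROLL units 1.54  then shift units xyz [-0.   14.77  2.03]
```

View pics/a7.png

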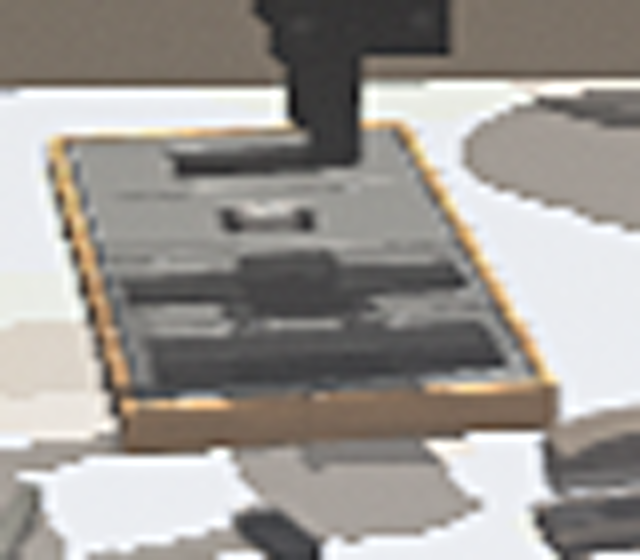

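Request:
carry_out(
  plan=[
    [[0,0,0],0.8],
    [[0,0.5,0],0.75],
    [[0,1,0],0],
    [[0,1,0],0],
    [[0,1,0],0],
    [[0,1,0],0],
    [[0,1,0],0],
    [[0,1,0],0],
    [[0,1,0],0],
    [[0,1,0],0],
  ],
  grip=0,
)

```text
clock: 15.58
position: [0.4829, -0.0646, 0.1103]
tcp_rot: [0.997, -0.073, 0.001, 0.0]
ft_force: [0.5, -0.3, 0.6]
gripper_width: 0.499
```

Request:
carry_out(
  plan=[
    [[0,1,0],0],
    [[0,1,0.2],0],
    [[0,1,0.3],0],
    [[0,1,0.3],0],
    [[0,1,0.4],0],
    [[0,0.8,0.4],0],
    [[0,0,0.3],0],
    [[0,0,0],0],
    [[0,0,0],0],
  ],
)

```text
clock: 16.7
position: [0.4616, -0.2067, 0.0617]
tcp_rot: [0.997, -0.073, 0.0, 0.0]
ft_force: [0.7, -0.7, 0.0]
gripper_width: 0.499
```

```bash
python3 t.py 459.5 -219.5 20 -8.3
```

```text
t 16.7 pos [ 461.6 -206.7   61.7] th -8.4 tilt [ 0.001 -0.   ] w 43.9 F [ 0.7 -0.7  0. ] q [-0.47  0.13  2.12  0.    0.89  1.25]
ROLL units -0.01  then shift units xyz [-0.01  0.52  1.67]
```

Request:
carry_out(
  plan=[
    [[0,0.3,0.4],0],
    [[0,0.2,0.5],0],
    [[0,0,0.4],0],
    [[0,0,0.3],0],
    [[0,0,0.1],0],
    [[0,0,0],0],
    [[0,0,0],0],
  ],
)

```text
clock: 17.58
position: [0.4597, -0.2199, 0.019]
tcp_rot: [0.997, -0.073, 0.0, 0.0]
ft_force: [-0.3, -0.1, 0.3]
gripper_width: 0.498
```

```bash
python3 t.py 459.5 -219.5 6.5 -8.3;  python3 -c "
from h import *
f=grab('side','s6.png');cv2.imwrite('pics/a8.png',cv2.resize(f['image'][190:270,285:365],None,fx=7,fy=7,interpolation=cv2.INTER_CUBIC))"
```

```text
t 17.57 pos [ 459.7 -219.9   19. ] th -8.4 tilt [ 0.001 -0.   ] w 43.8 F [-0.3 -0.1  0.3] q [-0.5   0.2   2.14 -0.    0.8   1.22]
ROLL units -0.01  then shift units xyz [-0.01 -0.01  0.5 ]
```

View pics/a8.png

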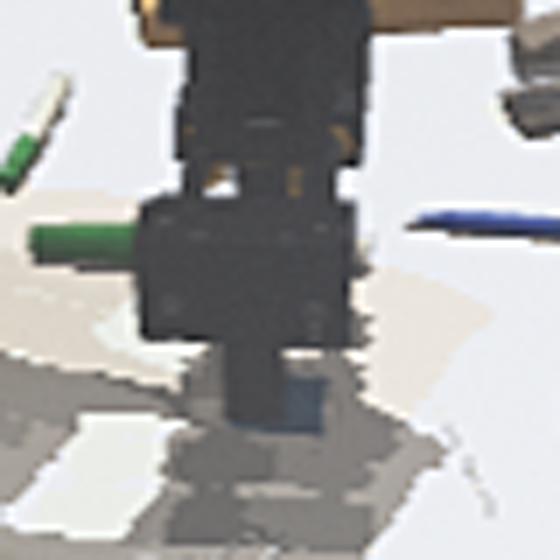

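Request:
carry_out(
  plan=[
    [[0,0,0.3],0],
    [[0,0,0.2],0],
    [[0,0,0],0],
    [[0,0,0],0],
  ],
)

```text
clock: 18.12
position: [0.4592, -0.2197, 0.0061]
tcp_rot: [0.997, -0.073, -0.0, -0.0]
ft_force: [-0.2, -0.6, -0.4]
gripper_width: 0.501
```

Request:
carry_out(
  plan=[
    [[0,0,0],0],
    [[0,0,0],0],
    [[0,0,0],0],
    [[0,0,0],0],
    [[0,0,0],0],
    [[0,0,0],0],
  ],
  grip=-1,
)

```text
clock: 18.88
position: [0.4594, -0.2198, 0.0063]
tcp_rot: [0.997, -0.073, 0.0, 0.0]
ft_force: [0.4, -0.7, 1.8]
gripper_width: 0.234
```

Request:
carry_out(
  plan=[
    [[0,0,-0.3],0],
    [[0,0,-0.6],0],
    [[0,0,-0.8],0],
    [[0,0,-0.8],0],
    [[0,0,-0.8],-0.8],
    [[0,-0.5,-0.5],-0.8],
    [[0,-1,0],0],
    [[0,-1,0],0],
    [[0,-1,0],0],
    [[0,-1,0],0],
  ],
)

```text
clock: 20.12
position: [0.4523, -0.1069, 0.1024]
tcp_rot: [0.999, 0.038, 0.001, 0.0]
ft_force: [0.1, 0.1, -0.3]
gripper_width: 0.235
```

```bash
python3 t.py 497 371.6 60 4.5
```

```text
t 20.12 pos [ 452.3 -106.9  102.4] th 4.4 tilt [ 0.001 -0.   ] w 20.7 F [ 0.1  0.1 -0.3] q [-0.29 -0.01  2.18  0.    0.97  1.21]
ROLL units -0.02  then shift units xyz [  3.28 -18.94   1.7 ]
```

Request:
carry_out(
  plan=[
    [[0.2,-1,0],0],
    [[0.2,-1,0],0],
    [[0.2,-1,0],0],
    [[0.2,-1,0],0],
    [[0.2,-1,0],0],
    [[0.2,-1,0],0],
    [[0.2,-1,0],0],
    [[0.2,-1,0],0],
    [[0.2,-1,0],0],
    [[0.2,-1,0],0],
  ],
)

```text
clock: 21.38
position: [0.4832, 0.1465, 0.1024]
tcp_rot: [0.999, 0.038, 0.001, -0.0]
ft_force: [-0.2, 0.9, -0.1]
gripper_width: 0.233
```

Request:
carry_out(
  plan=[
    [[0.2,-1,0],0],
    [[0.2,-1,0],0],
    [[0.2,-1,0],0],
    [[0.2,-1,0],0],
    [[0.2,-1,0.2],0],
    [[0.2,-1,0.3],0],
    [[0,-1,0.4],0],
    [[0,-1,0.4],0],
    [[0,-0.4,0.2],0],
    [[0,0,0],0],
  ],
)

```text
clock: 22.62
position: [0.4961, 0.3575, 0.063]
tcp_rot: [0.999, 0.039, -0.001, 0.0]
ft_force: [0.0, -0.7, -1.1]
gripper_width: 0.23
```

```bash
python3 t.py 497 371.6 30 4.5
```

```text
t 22.62 pos [496.1 357.5  63. ] th 4.5 tilt [-0.001 -0.001] w 20.3 F [ 0.  -0.7 -1.1] q [ 0.58  0.31  1.89 -0.    0.94  2.08]
ROLL units -0.0  then shift units xyz [ 0.08 -0.56  1.32]
```

Request:
carry_out(
  plan=[
    [[0.1,-0.4,0.3],0],
    [[0,-0.1,0.4],0],
    [[0,0,0.3],0],
    [[0,0,0.1],0],
    [[0,0,0],0],
    [[0,0,0],0],
  ],
)

```text
clock: 23.38
position: [0.4984, 0.3699, 0.0365]
tcp_rot: [0.999, 0.038, 0.0, -0.0]
ft_force: [-0.3, 0.9, -0.3]
gripper_width: 0.234
```

```bash
python3 t.py 497 371.6 20.5 4.5;  python3 -c "
from h import *
f=grab('side','s7.png');cv2.imwrite('pics/a9.png',cv2.resize(f['image'][110:190,280:370],None,fx=7,fy=7,interpolation=cv2.INTER_CUBIC))"
```

```text
t 23.38 pos [498.4 369.9  36.5] th 4.4 tilt [0. 0.] w 20.5 F [-0.3  0.9 -0.3] q [ 0.6   0.36  1.89 -0.    0.9   2.09]
ROLL units -0.01  then shift units xyz [-0.05 -0.07  0.64]
```

View pics/a9.png

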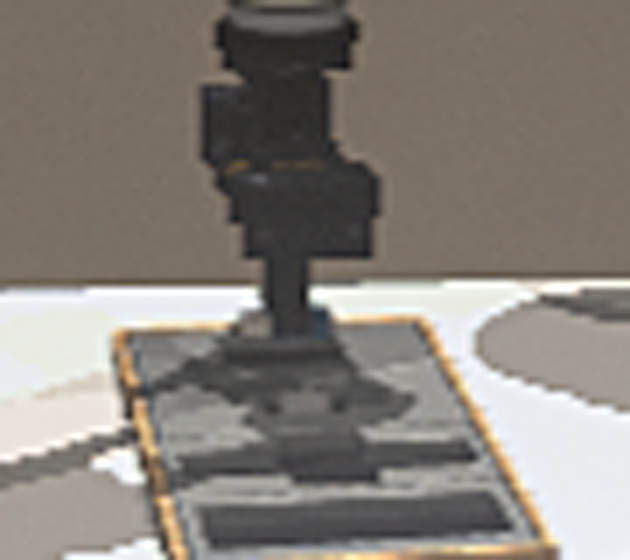

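Request:
carry_out(
  plan=[
    [[-0.1,-0.1,0.3],0],
    [[0,0,0.2],0],
    [[0,0,0.1],0],
    [[0,0,0],0],
    [[0,0,0],0],
  ],
)

```text
clock: 24.05
position: [0.4956, 0.3722, 0.0213]
tcp_rot: [0.999, 0.038, 0.0, -0.0]
ft_force: [-0.3, 0.3, 0.0]
gripper_width: 0.234
```

```bash
python3 t.py 497 371.6 20.5 4.5
```

```text
t 24.05 pos [495.6 372.2  21.3] th 4.4 tilt [0. 0.] w 20.6 F [-0.3  0.3  0. ] q [ 0.6   0.38  1.9  -0.    0.87  2.1 ]
ROLL units -0.01  then shift units xyz [0.05 0.03 0.03]
```

Request:
carry_out(
  plan=[
    [[0,0,0],0],
    [[0,0,0],0],
    [[0,0,0],0],
    [[0,0,0],0],
  ],
  grip=-0.2,
)

```text
clock: 24.55
position: [0.4955, 0.3722, 0.0213]
tcp_rot: [0.999, 0.038, 0.0, -0.0]
ft_force: [-0.3, 0.2, -0.1]
gripper_width: 0.403
```

Request:
carry_out(
  plan=[
    [[0,0,-0.3],0],
    [[0,0,-0.8],0],
    [[0,0,-0.9],0],
    [[0,0,-0.9],0],
    [[0,1,-0.5],0],
    [[0,1,0],0],
    [[0,1,0],0],
    [[0,1,0],0],
    [[0,1,0],0],
    [[0,1,0],0],
  ],
)

```text
clock: 25.8
position: [0.5058, 0.2196, 0.1051]
tcp_rot: [0.999, 0.038, -0.001, 0.001]
ft_force: [0.1, 0.3, -0.8]
gripper_width: 0.402
```

Request:
carry_out(
  plan=[
    [[0,1,0],0.8],
    [[0,1,0],0.75],
    [[0,1,0],0],
    [[0,1,0],0],
    [[0,1,0],0],
    [[0,1,0],0],
    [[0,1,0],0],
    [[0,1,0],0],
    [[0,1,0],0],
    [[0,1,0],0],
  ],
)

```text
clock: 27.05
position: [0.4779, -0.0274, 0.1051]
tcp_rot: [0.998, -0.07, -0.001, 0.0]
ft_force: [0.2, 0.7, -0.3]
gripper_width: 0.399
```

```bash
python3 t.py 444 -110.5 50 -8.3;  python3 -c "
from h import *
f=grab('side','s8.png');cv2.imwrite('pics/b1.png',cv2.resize(f['image'][140:210,290:370],None,fx=8,fy=8,interpolation=cv2.INTER_CUBIC))
f=grab('top','t8.png');cv2.imwrite('pics/b2.png',cv2.resize(f['image'][130:265,160:320],None,fx=5,fy=5,interpolation=cv2.INTER_CUBIC)[:600])"
```

```text
t 27.05 pos [477.9 -27.4 105.1] th -8.1 tilt [-0.002 -0.   ] w 35.1 F [ 0.2  0.7 -0.3] q [-0.11  0.02  2.14 -0.    0.98  1.6 ]
ROLL units 0.03  then shift units xyz [-0.86  3.49  2.2 ]
```

View pics/b1.png

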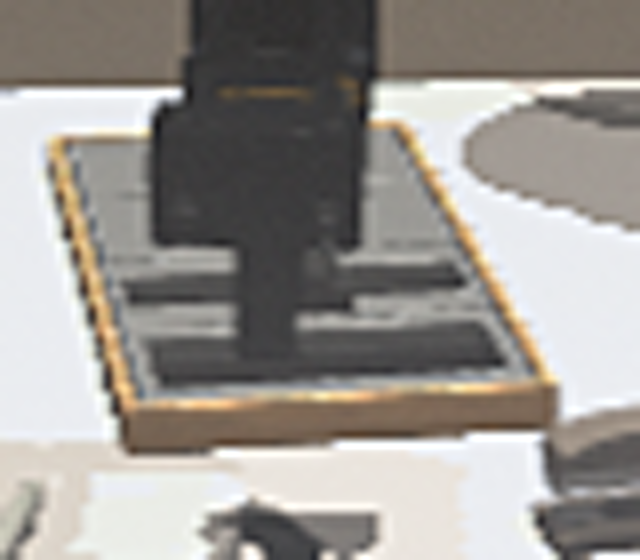

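View pics/b2.png

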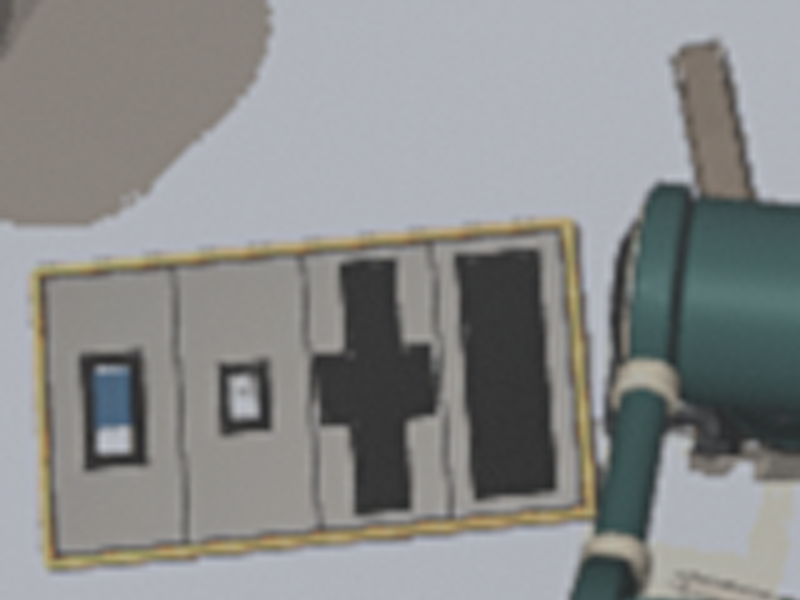

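Request:
carry_out(
  plan=[
    [[-0.3,0.9,0],0],
    [[-0.3,1,0.2],0],
    [[-0.2,1,0.4],0],
    [[0,0.6,0.5],0],
    [[0,0,0.6],0],
    [[0,0,0.5],0],
    [[0,0,0],0],
    [[0,0,0],0],
  ],
  grip=0,
)

```text
clock: 28.15
position: [0.4485, -0.1087, 0.0512]
tcp_rot: [0.998, -0.069, -0.0, -0.0]
ft_force: [-0.9, -0.2, 0.0]
gripper_width: 0.501
```

```bash
python3 t.py 444 -110.5 25 -8.3
```

```text
t 28.15 pos [ 448.5 -108.7   51.2] th -8.0 tilt [-0.  0.] w 44.1 F [-0.9 -0.2  0. ] q [-0.29  0.07  2.22  0.    0.86  1.42]
ROLL units 0.04  then shift units xyz [-0.17  0.1   1.05]
```

Request:
carry_out(
  plan=[
    [[-0.2,0.1,0.4],0],
    [[0,0,0.4],0],
    [[0,0,0.2],0],
    [[0,0,0],0],
    [[0,0,0],0],
  ],
)

```text
clock: 28.78
position: [0.4431, -0.1111, 0.0263]
tcp_rot: [0.998, -0.07, 0.0, 0.0]
ft_force: [0.7, 0.3, 0.0]
gripper_width: 0.504
```

```bash
python3 t.py 444 -110.5 5 -8.3;  python3 -c "
from h import *
f=grab('side','s9.png');cv2.imwrite('pics/b3.png',cv2.resize(f['image'][180:260,270:360],None,fx=7,fy=7,interpolation=cv2.INTER_CUBIC))"
```

```text
t 28.77 pos [ 443.1 -111.1   26.3] th -8.0 tilt [ 0. -0.] w 44.3 F [0.7 0.3 0. ] q [-0.3   0.1   2.24  0.    0.8   1.41]
ROLL units 0.04  then shift units xyz [ 0.03 -0.03  0.85]
```

View pics/b3.png

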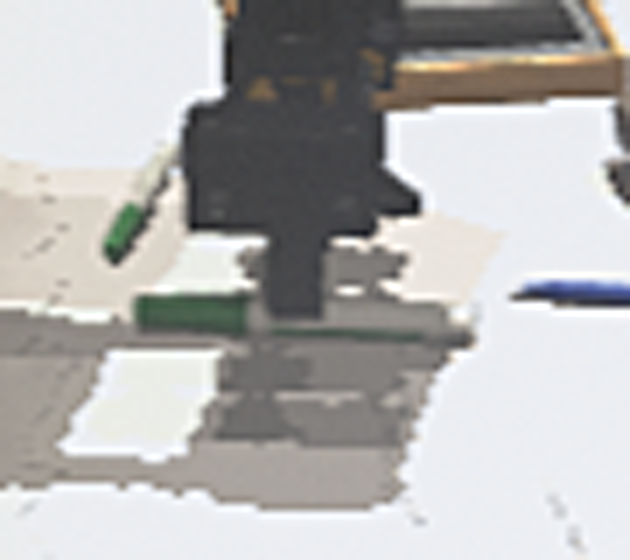

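Request:
carry_out(
  plan=[
    [[0,0,0.3],0],
    [[0,0,0.3],0],
    [[0,0,0.2],0],
    [[0,0,0],0],
    [[0,0,0],0],
  ],
)

```text
clock: 29.45
position: [0.4429, -0.111, 0.0062]
tcp_rot: [0.998, -0.07, -0.0, -0.0]
ft_force: [0.4, 1.0, -0.4]
gripper_width: 0.5
```

Request:
carry_out(
  plan=[
    [[0,0,0],0],
    [[0,0,0],0],
    [[0,0,0],0],
    [[0,0,0],0],
    [[0,0,0],0],
    [[0,0,0],0],
  ],
  grip=-1,
)

```text
clock: 30.2
position: [0.4429, -0.111, 0.0063]
tcp_rot: [0.998, -0.07, 0.0, 0.0]
ft_force: [-0.4, 0.5, 0.7]
gripper_width: 0.169
```

Request:
carry_out(
  plan=[
    [[0,0,-0.3],0],
    [[0,0,-0.6],0],
    [[0,0,-0.8],0],
    [[0,0,-0.8],0],
    [[0,0,-0.8],-0.8],
    [[0,-0.5,-0.5],-0.8],
    [[0,-1,0],0],
    [[0,-1,0],0],
    [[0,-1,0],0],
    [[0,-1,0],0],
  ],
)

```text
clock: 31.45
position: [0.4351, 0.0019, 0.1024]
tcp_rot: [0.999, 0.042, 0.001, 0.0]
ft_force: [-0.7, 0.5, -0.0]
gripper_width: 0.172
```

```bash
python3 t.py 508.8 218.5 60 4.5;python3 -c "
from h import *
f=grab('side','s10.png');cv2.imwrite('pics/b4.png',cv2.resize(f['image'][140:240,270:370],None,fx=6,fy=6,interpolation=cv2.INTER_CUBIC))"
```

```text
t 31.45 pos [435.1   1.9 102.4] th 4.8 tilt [ 0.002 -0.   ] w 15.1 F [-0.7  0.5 -0. ] q [-0.05 -0.06  2.23  0.    0.97  1.43]
ROLL units 0.04  then shift units xyz [ 3.62 -8.41  1.69]
```

View pics/b4.png

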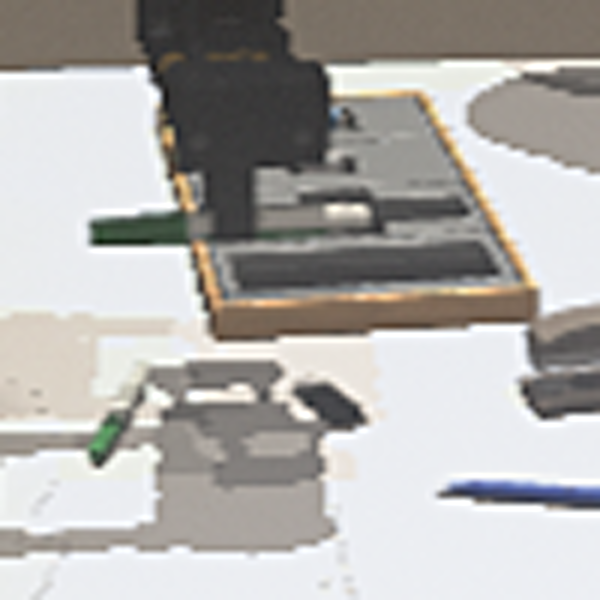

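Request:
carry_out(
  plan=[
    [[0.4,-0.9,0],0],
    [[0.4,-1,0],0],
    [[0.4,-1,0],0],
    [[0.4,-1,0],0],
    [[0.4,-1,0.1],0],
    [[0.4,-1,0.3],0],
    [[0.4,-1,0.4],0],
    [[0.4,-1,0.4],0],
    [[0.3,-0.4,0.4],0],
    [[0,0,0],0],
  ],
)

```text
clock: 32.75
position: [0.5046, 0.2151, 0.0608]
tcp_rot: [0.999, 0.042, -0.001, 0.0]
ft_force: [0.7, 0.2, -0.4]
gripper_width: 0.172
```

```bash
python3 t.py 508.8 218.5 40 4.5
```

```text
t 32.75 pos [504.6 215.1  60.8] th 4.8 tilt [-0.001 -0.001] w 15.1 F [ 0.7  0.2 -0.4] q [ 0.36  0.21  2.03 -0.    0.9   1.84]
ROLL units 0.04  then shift units xyz [ 0.18 -0.12  0.83]
```

Request:
carry_out(
  plan=[
    [[0.2,-0.1,0.3],0],
    [[0,0,0.3],0],
    [[0,0,0.2],0],
    [[0,0,0],0],
    [[0,0,0],0],
  ],
)

```text
clock: 33.38
position: [0.5095, 0.218, 0.0413]
tcp_rot: [0.999, 0.042, 0.0, -0.0]
ft_force: [-0.3, -0.5, -0.3]
gripper_width: 0.171
```

```bash
python3 t.py 508.8 218.5 14 4.5;  python3 -c "
from h import *
f=grab('side','s11.png');cv2.imwrite('pics/b5.png',cv2.resize(f['image'][110:200,285:375],None,fx=6,fy=6,interpolation=cv2.INTER_CUBIC))"
```

```text
t 33.38 pos [509.5 218.   41.3] th 4.8 tilt [0. 0.] w 15.1 F [-0.3 -0.5 -0.3] q [0.36 0.24 2.03 0.   0.87 1.85]
ROLL units 0.04  then shift units xyz [-0.03 -0.02  1.09]
```

View pics/b5.png

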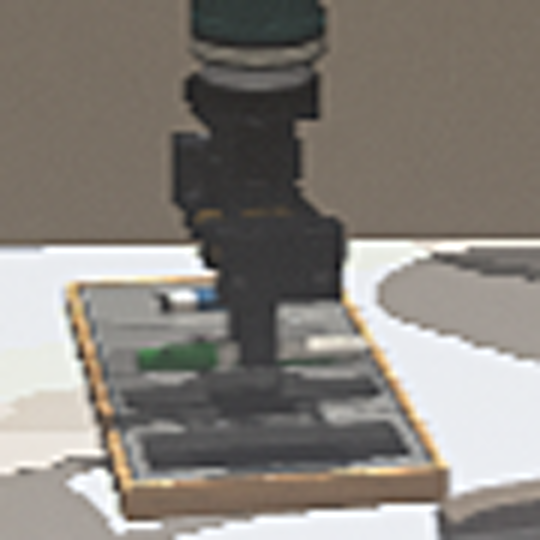

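Request:
carry_out(
  plan=[
    [[0,0,0.3],0],
    [[0,0,0.3],0],
    [[0,0,0.3],0],
    [[0,0,0.1],0],
    [[0,0,0],0],
    [[0,0,0],0],
  ],
)

```text
clock: 34.17
position: [0.5097, 0.2183, 0.0164]
tcp_rot: [0.999, 0.042, 0.0, -0.0]
ft_force: [0.2, 0.8, 0.2]
gripper_width: 0.172
```

```bash
python3 t.py 508.8 218.5 13.5 4.5
```

```text
t 34.17 pos [509.7 218.3  16.4] th 4.8 tilt [0. 0.] w 15.2 F [0.2 0.8 0.2] q [0.36 0.28 2.04 0.   0.82 1.85]
ROLL units 0.04  then shift units xyz [-0.04 -0.01  0.12]
```

Request:
carry_out(
  plan=[
    [[0,0,0.1],0],
    [[0,0,0],0],
    [[0,0,0],0],
  ],
)

```text
clock: 34.55
position: [0.5095, 0.2182, 0.0138]
tcp_rot: [0.999, 0.042, 0.0, -0.0]
ft_force: [-0.6, 0.3, 0.0]
gripper_width: 0.174
```

Request:
carry_out(
  plan=[
    [[0,0,0],0],
    [[0,0,0],0],
    [[0,0,0],0],
    [[0,0,0],0],
  ],
  grip=-0.45,
)

```text
clock: 35.05
position: [0.5095, 0.2182, 0.0138]
tcp_rot: [0.999, 0.042, 0.0, -0.0]
ft_force: [0.6, -0.3, -0.9]
gripper_width: 0.276
```

Request:
carry_out(
  plan=[
    [[0,0,-0.2],0],
    [[0,0,-0.4],0],
    [[0,0,-0.8],0],
    [[0,0,-0.9],0],
    [[0,0,-0.9],0],
    [[0,0.5,-0.7],0],
    [[0,1,-0.4],0],
    [[0,1,0],0],
    [[0,1,0],-0.7],
    [[0,1,0],0],
  ],
)

```text
clock: 36.3
position: [0.5211, 0.1048, 0.1217]
tcp_rot: [0.996, 0.091, 0.0, 0.0]
ft_force: [-0.2, 0.4, 0.4]
gripper_width: 0.278
```

```bash
python3 t.py 649 16 80 10;  python3 -c "
from h import *
f=grab('side','s12.png');cv2.imwrite('pics/b6.png',cv2.resize(f['image'][140:210,290:400],None,fx=7,fy=7,interpolation=cv2.INTER_CUBIC))"
```

```text
t 36.3 pos [521.1 104.8 121.7] th 10.4 tilt [ 0. -0.] w 24.5 F [-0.2  0.4  0.4] q [ 0.15  0.1   2.03 -0.    1.02  1.54]
ROLL units 0.05  then shift units xyz [4.42 4.39 1.67]
```

View pics/b6.png

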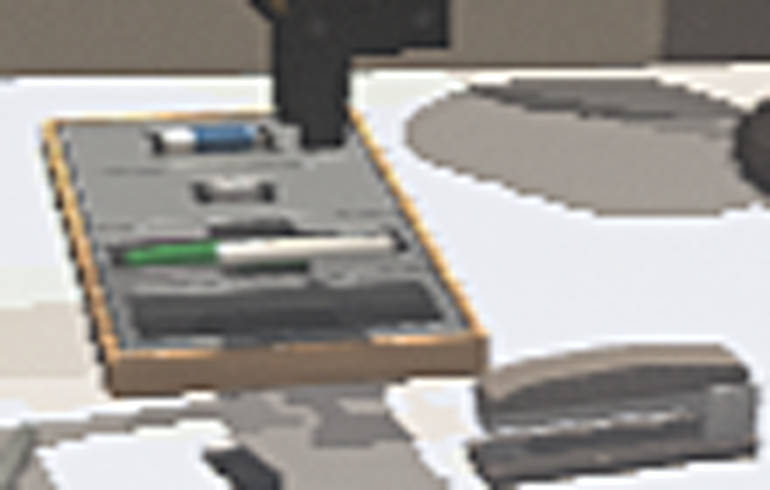

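Request:
carry_out(
  plan=[
    [[0.8,0.8,0],0],
    [[0.9,0.9,0],0],
    [[0.9,0.9,0],0],
    [[0.9,0.9,0.3],0],
    [[0.7,0.7,0.5],0],
    [[0.2,0.2,0.5],0],
    [[0,0,0.3],0],
    [[0,0,0],0],
    [[0,0,0],0],
  ],
  grip=0.3,
  squeeze=25,
)

```text
clock: 37.48
position: [0.6489, 0.0186, 0.0816]
tcp_rot: [0.996, 0.091, 0.0, -0.0]
ft_force: [0.1, 0.5, -0.7]
gripper_width: 0.651
```

```bash
python3 t.py 649 16 55 10;  python3 -c "
from h import *
f=grab('side','s13.png');cv2.imwrite('pics/b7.png',cv2.resize(f['image'][120:220,330:430],None,fx=6,fy=6,interpolation=cv2.INTER_CUBIC))
f=grab('top','t13.png');cv2.imwrite('pics/b8.png',cv2.resize(f['image'][130:265,160:320],None,fx=5,fy=5,interpolation=cv2.INTER_CUBIC)[:600])"
```

```text
t 37.48 pos [648.9  18.6  81.6] th 10.4 tilt [0. 0.] w 57.3 F [ 0.1  0.5 -0.7] q [-0.01  0.35  1.8   0.    0.99  1.38]
ROLL units 0.05  then shift units xyz [-0.01  0.1   1.06]
```

View pics/b7.png

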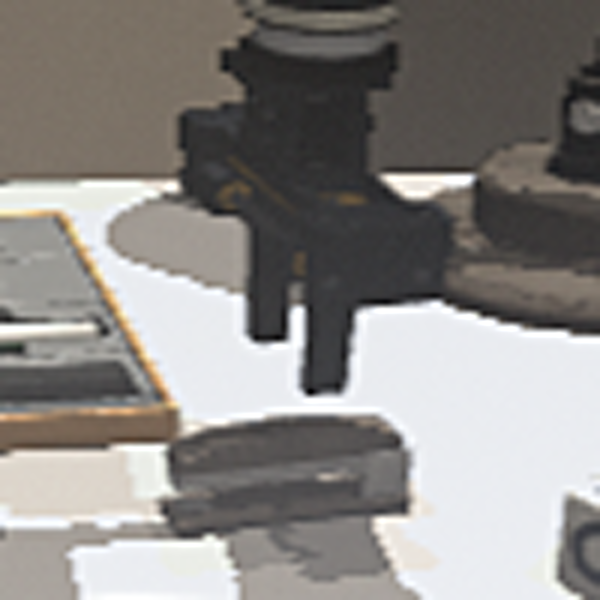

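View pics/b8.png

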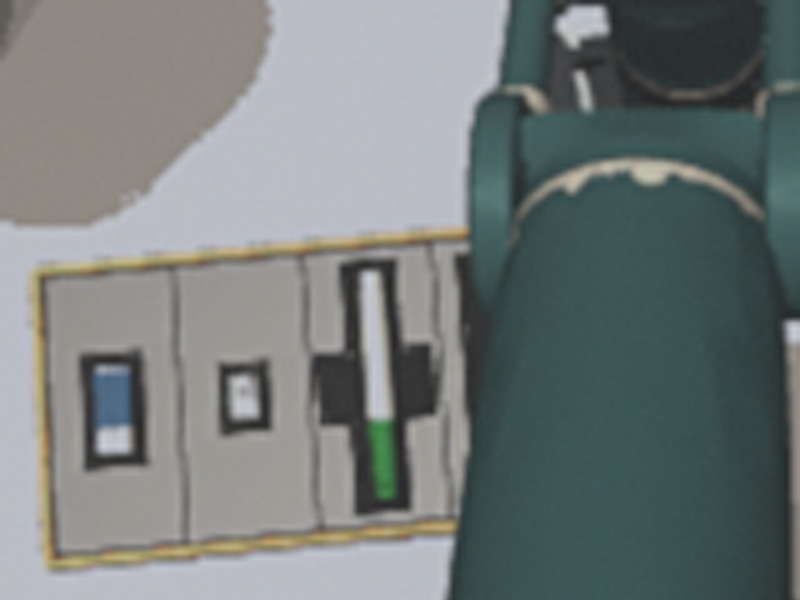

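Request:
carry_out(
  plan=[
    [[0,0.1,0.4],0],
    [[0,0,0.5],0],
    [[0,0,0.5],0],
    [[0,0,0.5],0],
    [[0,0,0.4],0],
    [[0,0,0.1],0],
    [[0,0,0],0],
    [[0,0,0],0],
  ],
)

```text
clock: 38.58
position: [0.6503, 0.0156, 0.0218]
tcp_rot: [0.996, 0.091, 0.001, 0.0]
ft_force: [-0.7, 0.8, -0.1]
gripper_width: 0.648
```

```bash
python3 t.py 649 16 20 10;  python3 -c "
from h import *
f=grab('side','s14.png');cv2.imwrite('pics/b9.png',cv2.resize(f['image'][120:220,330:430],None,fx=6,fy=6,interpolation=cv2.INTER_CUBIC))"
```

```text
t 38.58 pos [650.3  15.6  21.8] th 10.4 tilt [0.001 0.   ] w 57.1 F [-0.7  0.8 -0.1] q [-0.01  0.42  1.83  0.    0.89  1.38]
ROLL units 0.05  then shift units xyz [-0.05 -0.03  0.07]
```

View pics/b9.png

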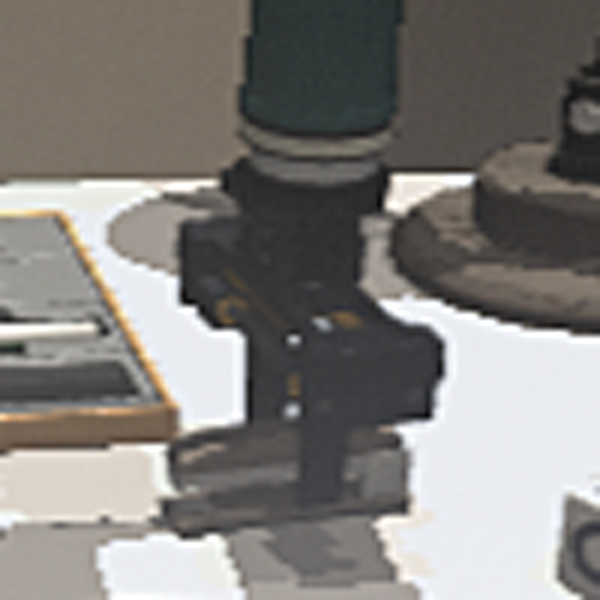

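```bash
python3 - <<'E'
from h import *
f=load('s14.png')
c=np.array([.6503,.0156]); t=np.radians(10.4); Y=np.array([np.sin(t),-np.cos(t)]); X=np.array([np.cos(t),np.sin(t)])
for d in(.0285,.046): print(d,(proj(f,[*(c+Y*d),.022])-[330,120])*6)
for sx in(-.065,.065):
  for cc in ([.649,.016],[.642,.015]):
    b=np.array(cc)+X*sx; print(cc,sx,[((proj(f,[*(b+Y*w),0.0])-[330,120])*6).round() [0] for w in(-.017,.017)])
W=cloud(load('side0.png')); 
for n in('top0.png','side0.png'):
  W=cloud(load(n)); m=(W[...,2]>.012)&(W[...,2]<.06)&(abs(W[...,0]-.64)<.1)&(abs(W[...,1]-.015)<.05)
  s=(W[m][:,:2]-[.65,.0156])@X; print(n,np.percentile(s*1000,[0.5,2,98,99.5]).round(1)); w=(W[m][:,:2]-[.65,.0156])@Y; print(np.percentile(w*1000,[1,99]).round(1))
E
```

```text
0.0285 [[310.31335933 496.16786791]]
0.046 [[323.92472618 511.49693629]]
[0.649, 0.016] -0.065 [array([153., 510.]), array([176., 539.])]
[0.642, 0.015] -0.065 [array([140., 511.]), array([162., 541.])]
[0.649, 0.016] 0.065 [array([386., 482.]), array([413., 511.])]
[0.642, 0.015] 0.065 [array([373., 484.]), array([400., 512.])]
top0.png [-63.3 -62.1  57.3  59.7]
[-12.6  12.8]
side0.png [-63.5 -62.2  58.7  62. ]
[-13.4  13.2]
```

Request:
carry_out(
  plan=[
    [[0,0,0.1],0],
    [[0,0,0],0],
    [[0,0,0],0],
    [[0,0,0],0],
    [[0,0,0],0],
    [[0,0,0],0],
    [[0,0,0],0],
  ],
  grip=-1,
)

```text
clock: 39.5
position: [0.6498, 0.0156, 0.0188]
tcp_rot: [0.996, 0.091, 0.0, -0.0]
ft_force: [0.2, 1.9, -0.2]
gripper_width: 0.243
```

Request:
carry_out(
  plan=[
    [[0,0,-0.2],0],
    [[0,0,-0.5],0],
    [[0,0,-0.8],0],
    [[0,0,-0.8],0],
    [[0,0,-0.8],0],
    [[0,0,-0.3],-0.7],
    [[0,0,0],0],
    [[0,0,0],0],
  ],
)

```text
clock: 40.5
position: [0.6496, 0.0155, 0.1038]
tcp_rot: [0.99, 0.138, -0.0, 0.0]
ft_force: [0.4, 0.1, -1.6]
gripper_width: 0.247
```

```bash
python3 t.py 516 142 100 4.5;  python3 -c "
from h import *
f=grab('side','s15.png');cv2.imwrite('pics/c1.png',cv2.resize(f['image'][100:200,330:430],None,fx=6,fy=6,interpolation=cv2.INTER_CUBIC))"
```

```text
t 40.5 pos [649.6  15.5 103.8] th 15.9 tilt [-0. -0.] w 21.7 F [ 0.4  0.1 -1.6] q [-0.01  0.33  1.78 -0.    1.03  1.28]
ROLL units 1.43  then shift units xyz [-4.93 -5.46  0.15]
```

View pics/c1.png

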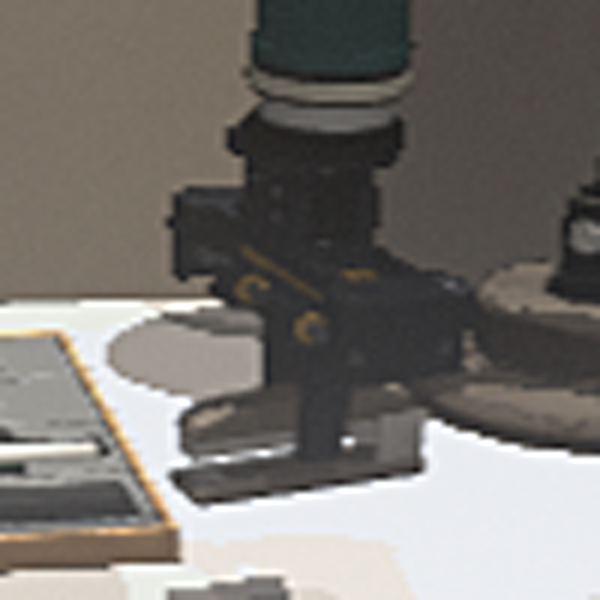

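Request:
carry_out(
  plan=[
    [[0,0,0],0.75],
    [[0,0,0],0.7],
    [[-0.8,-0.8,0],0],
    [[-0.9,-1,0],0],
    [[-0.9,-1,0],0],
    [[-0.9,-1,0],0],
    [[-0.9,-1,0.2],0],
    [[-0.5,-0.6,0.4],0],
    [[0,0,0.3],0],
    [[0,0,0],0],
  ],
)

```text
clock: 41.8
position: [0.5173, 0.1402, 0.0802]
tcp_rot: [0.999, 0.038, -0.001, 0.0]
ft_force: [-0.4, -0.1, -2.3]
gripper_width: 0.246
```

```bash
python3 t.py 516 142 50 4.5
```

```text
t 41.8 pos [517.3 140.2  80.2] th 4.4 tilt [-0.001 -0.001] w 21.7 F [-0.4 -0.1 -2.3] q [ 0.22  0.16  2.05 -0.    0.94  1.71]
ROLL units -0.01  then shift units xyz [-0.05 -0.08  1.21]
```

Request:
carry_out(
  plan=[
    [[0,0,0.4],0],
    [[0,0,0.4],0],
    [[0,0,0.4],0],
    [[0,0,0],0],
    [[0,0,0],0],
  ],
)

```text
clock: 42.42
position: [0.5174, 0.1407, 0.0511]
tcp_rot: [0.999, 0.038, -0.0, 0.0]
ft_force: [0.3, 0.3, -2.0]
gripper_width: 0.248
```

```bash
python3 t.py 516 142 27 4.5;  python3 -c "
from h import *
f=grab('side','s16.png');cv2.imwrite('pics/c2.png',cv2.resize(f['image'][110:210,280:380],None,fx=6,fy=6,interpolation=cv2.INTER_CUBIC))"
```

```text
t 42.42 pos [517.4 140.7  51.1] th 4.4 tilt [-0. -0.] w 21.9 F [ 0.3  0.3 -2. ] q [ 0.22  0.2   2.07 -0.    0.88  1.71]
ROLL units -0.01  then shift units xyz [-0.05 -0.06  0.97]
```

View pics/c2.png

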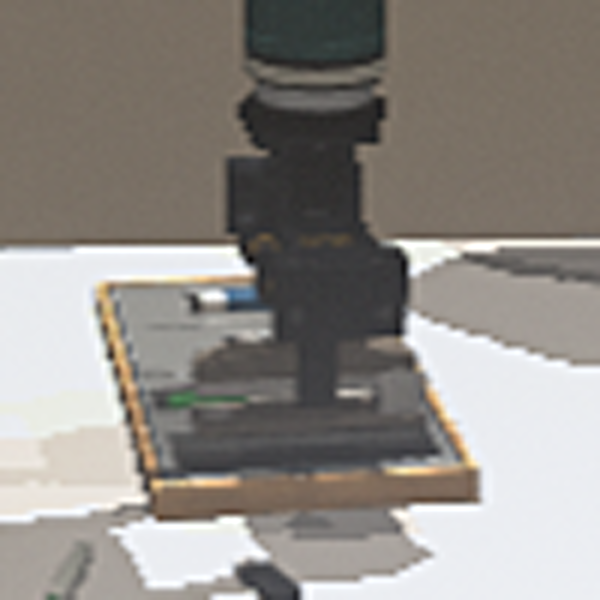

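Request:
carry_out(
  plan=[
    [[-0.1,-0.1,0.3],0],
    [[0,0,0.3],0],
    [[0,0,0.2],0],
    [[0,0,0.1],0],
    [[0,0,0],0],
    [[0,0,0],0],
  ],
)

```text
clock: 43.22
position: [0.5149, 0.1431, 0.0289]
tcp_rot: [0.999, 0.038, 0.0, -0.0]
ft_force: [0.2, -0.1, -0.9]
gripper_width: 0.251
```

```bash
python3 t.py 516 142 26.5 4.5
```

```text
t 43.23 pos [514.9 143.1  28.9] th 4.4 tilt [0. 0.] w 22.1 F [ 0.2 -0.1 -0.9] q [0.22 0.23 2.08 0.   0.83 1.72]
ROLL units -0.01  then shift units xyz [0.04 0.05 0.1 ]
```

Request:
carry_out(
  plan=[
    [[0,0,0.1],0],
    [[0,0,0],0],
    [[0,0,0],0],
  ],
)

```text
clock: 43.6
position: [0.5146, 0.143, 0.0262]
tcp_rot: [0.999, 0.038, 0.0, -0.0]
ft_force: [-1.1, 0.8, -2.0]
gripper_width: 0.248
```

Request:
carry_out(
  plan=[
    [[0,0,0],0],
    [[0,0,0],0],
    [[0,0,0],0],
    [[0,0,0],0],
    [[0,0,0],0],
  ],
  grip=-0.2,
)

```text
clock: 44.22
position: [0.5147, 0.1431, 0.0263]
tcp_rot: [0.999, 0.038, 0.0, -0.0]
ft_force: [-0.4, -0.1, -0.3]
gripper_width: 0.4
```

Request:
carry_out(
  plan=[
    [[0,0,-0.2],0],
    [[0,0,-0.5],0],
    [[0,0,-0.8],0],
    [[0,0,-0.9],0],
    [[0,0,-0.9],0],
    [[0,0.5,-0.7],0],
    [[0,1,-0.4],0],
    [[0,1,0],0],
    [[0,1,0],0],
    [[0,1,0],0],
  ],
)

```text
clock: 45.48
position: [0.5232, 0.0294, 0.1369]
tcp_rot: [0.999, 0.038, 0.0, 0.0]
ft_force: [0.1, 0.4, 0.9]
gripper_width: 0.4
```

Request:
carry_out(
  plan=[
    [[0,1,0],0],
    [[0,1,0],0],
    [[0,1,0],0],
    [[0,1,0],0],
    [[0,1,0],0],
    [[0,1,0],0],
    [[0,1,0],0],
    [[0,1,0],0],
    [[0,1,0],0],
    [[0,0,0],0],
  ],
)

```text
clock: 46.72
position: [0.5403, -0.1955, 0.1368]
tcp_rot: [0.999, 0.037, 0.0, 0.0]
ft_force: [-0.2, -0.1, 0.1]
gripper_width: 0.399
```

```bash
python3 - <<'E'
from m import *
f=grab('side','s17.png');cv2.imwrite('pics/c3.png',cv2.resize(f['image'][130:260,270:400],None,fx=4.6,fy=4.6,interpolation=cv2.INTER_CUBIC))
t=grab('top','t17.png');cv2.imwrite('pics/c4.png',cv2.resize(t['image'][130:265,160:360],None,fx=4,fy=4,interpolation=cv2.INTER_CUBIC))
ez=np.array([np.cos(np.radians(4.4)),np.sin(np.radians(4.4))]); ey=np.array([-ez[1],ez[0]])
C={'stap':(514.8,142),'mark':(508.7,218.5),'sharp':(502.8,295),'er':(496.9,371.6)}
for F in(t,f):
  W=cloud(F)*1000
  for n,c in C.items():
    d=W[...,:2]-np.array(c); a=d@ez;b=d@ey
    m=(abs(a)<75)&(abs(b)<33)&(W[...,2]>21.5)
    P=np.stack([a[m],b[m]],1); print(n,m.sum(),'mean',P.mean(0).round(1),'ext',np.percentile(P,[2,98],axis=0).round(1).tolist(),'z50/95',np.percentile(W[m][:,2],[50,95]).round(1))
H=cv2.cvtColor(t['image'],cv2.COLOR_BGR2HSV)
bl=((H[...,0]>95)&(H[...,0]<125)&(H[...,1]>70)).astype(np.uint8)
for c in blobs(t,bl,(330,145,355,202)): print('pen',rect(t,c,.006))
for c in blobs(t,(H[...,2]<90).astype(np.uint8),(295,200,320,225)): print('stick',rect(t,c,.008))
print(arm.sense()['clock'],arm.sense()['position'])
E
```

```text
stap 393 mean [-2.5 -1.9] ext [[-62.1, -28.0], [58.0, 12.1]] z50/95 [51.5 55.9]
mark 72 mean [-1.3 -0.6] ext [[-59.6, -28.2], [64.7, 30.9]] z50/95 [22.8 25.3]
sharp 76 mean [-2.8  0.8] ext [[-72.4, -29.7], [68.3, 30.3]] z50/95 [22.9 25.3]
er 117 mean [ 0.  -2.5] ext [[-67.8, -31.8], [60.3, 28.1]] z50/95 [23.2 26.2]
stap 329 mean [-3.3 -6.1] ext [[-61.4, -14.2], [54.0, 9.8]] z50/95 [45.5 56.1]
mark 8 mean [-41.2  13.1] ext [[-69.9, -4.9], [35.6, 32.4]] z50/95 [21.8 22.7]
sharp 47 mean [-4.  -0.6] ext [[-63.6, -27.5], [59.7, 31.8]] z50/95 [22.2 26.4]
er 57 mean [-0.9 -1.4] ext [[-64.1, -28.0], [57.5, 30.6]] z50/95 [23.4 26.5]
pen (array([ 600.7, -100.7]), array([123.9,   5.9], dtype=float32), np.float32(167.5))
stick (array([485. ,   4.1]), array([31.7, 14.6], dtype=float32), np.float32(115.7))
46.825 [ 0.54002942 -0.19364395  0.13639803]
```

View pics/c3.png

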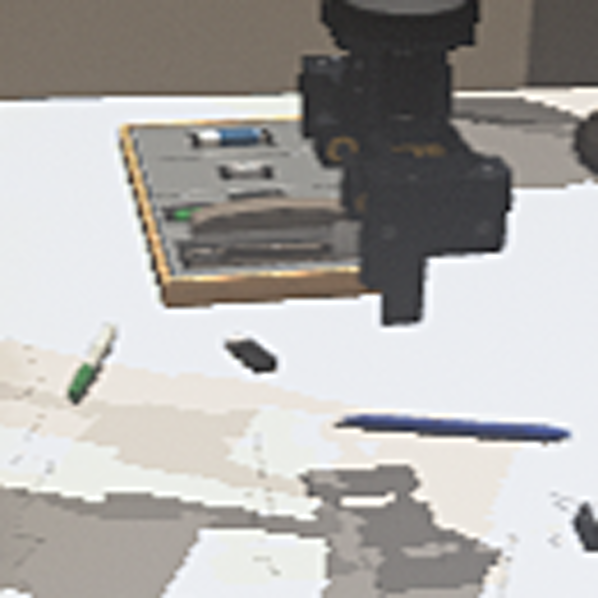

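View pics/c4.png

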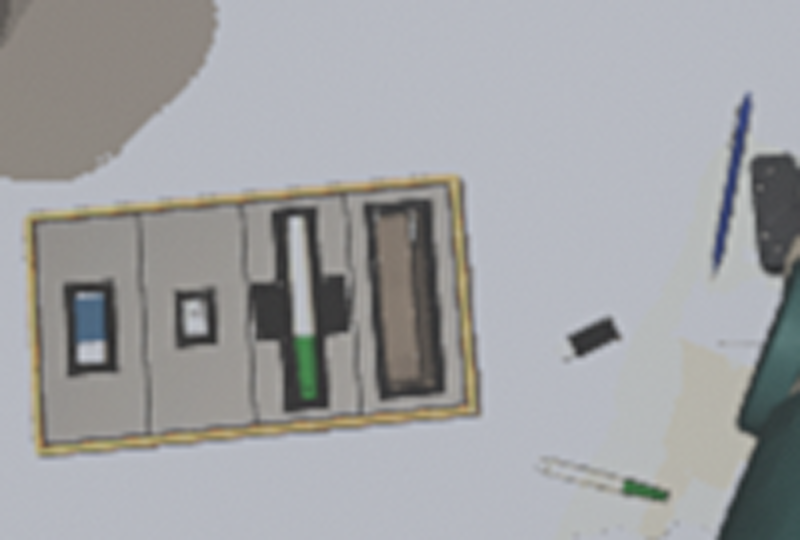

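```bash
python3 -c "
from h import *
print(arm.hand_in())"
```

```text
the job is handed in; nothing more can be done
None
```

All four items are in their own recesses, and I handed the job in at about 47 s of the 128 s allowed. No verdict came back, so this rests on my own last checks.

- **Placing:** I picked up the sharpener, eraser, middle-sized marker and stapler one after another, each gripped across its width. Each was set down lengthwise in its insert.
- **Fit:** The last two views show all four inside their recesses and in line with them. The stapler stands on its base, about 3 mm off the middle along its length, with its top at about 56 mm against an expected 55 mm. The grip positions put the other three within about 2 mm of the middle.
- **Colleague's things:** The ballpoint pen and the memory stick measured the same before and after.
- **Robot:** The gripper is clear of everything.

**Weaker checks:** The depth readings of the eraser, sharpener and marker in the tray mixed in noise from the insert surface. For those three I relied on the pictures and the grip positions. In the final side view the stapler hides most of the marker; I had seen the marker seated before that.

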